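Empty the tipping canister of caps under the low shelf into the tray

ROBOT

A 6-joint arm with a two-finger parallel gripper is mounted at the origin on the work surface. World frame = base frame: x ahead of the robot, y to its left, z up, the work surface at z = 0. Lengths are in m, angles in rad, forces in N, time in s.
With the tool pointing down it reaches from about 0.275 to 0.75 m from the base axis. Payload 10.2 kg.
Tool frame: the origin (TCP) lies on the centre line of the jaws, within the pads' length; the fingertips stand 14 mm ahead of it and the grasp point (between the pads) lies 5 mm behind it; z points along the fingers, y is the direction in which the jaws open and shut (so a half turn about z gives the same grasp; the last joint's range is limited). The gripper opens to 88 mm and grips with 3 to 60 N. Pads are 18 mm wide; open, the fingers measure 123 mm over their backs; the gripper's body (75 mm by 187 mm) begins 45 mm behind the grasp point.
Start: joints at [-1.329, 0.313, 1.498, -0, 1.331, -0.223], TCP at [0.235, -0.469, 0.253] pointing down, gripper open.
Joint ranges: [-2.94, 2.94], [-0.97, 2.17], [0.19, 2.56], [-1.23, 4.37], [0.02, 3.11], [-2.88, 2.88]. Speed limits (rad/s): [2.39, 2.39, 3.01, 3.14, 3.14, 3.14].

INTERFACE

Orientations are given as a unit quaternion [x, y, z, w].
In Python, from cell import arm gives the robot as it stands. The module is installed in compiled form; this text tells all that it offers.
- The arm moves only by the tool jog_arm, never from a script. Its argument "deltas" is one flat list of numbers, 7 for each row, row after row: the shift along the tool's x, y, z in mm, then the turn, a rotation vector about the tool's x, y, z in degrees, then the finger opening in mm, from 0 to 88.1. In form: [x, y, z, ax, ay, az, jaw, x, y, z, ax, ay, az, jaw, ...]. A call has exactly 10 rows; each row is the pose to reach, as a shift and turn from the pose measured when the call began, along the tool's axes at that moment; what a row does not reach only later rows make up. A row lasts 1/10 s, in which the tool goes at most 50 mm and 8.59 degrees, less where a joint would pass 70% of its speed; a pose out of reach is approached as far as the arm can. A call with a gripper value outside its range is refused whole. The fingers move at their own pace and stop on an object; the grip force is fixed at half the most. Time passes only in rows, so rows that repeat a pose let the fingers close, or fill a call up. It gives the time, the measured TCP pose, the force and the opening at its end, in the units of the state.
- arm.get_obs(): the state, without advancing time (a new reading comes with each control period).
- arm.capture(name): name is "side" or "top"; returns a dict with "img" (400x640x3 uint8, blue, green, red), "vertical_fov" (degrees; the focal length in pixels is half the picture's height over the tangent of half this angle, whatever the lens; pixels are square), "cx", "cy" (the principal point, pixels), "R" (3x3) and "t" (3): a world point X has camera coordinates R X + t. Camera axes: x right, y down, z forward; pixel columns grow to the right and rows downward; lengths in m; the calibration is good to about 2 mm. A picture is of the moment at which its call begins. There is no depth.
- arm.hand_in(): hands the job in, once; it reports no verdict.
The state is a dict: "t": time; "qpos": joint angles; "joint_velocities": joint speeds; "tau": joint torques, N m; "position": TCP position; "tcp_rot": TCP orientation; "wrist_force": force on the tool from outside, world axes, zero at the start; "moment": the same for the moment, N m; "grip_width": finger opening in m.
Only numpy, scipy, OpenCV 4.12 (cv2) and the standard library are available. Lean on these libraries where they do the work, as an engineer would, in place of code of your own. Each camera call takes 0.05 s, during which the arm holds its last target.

TASK

Slide the open tray to where the canister will pour, draw the tall canister fully out from under the low shelf by its upright post, and tip it forward until all four caps have dropped out into the tray. Then let it swing back upright and push it fully home under the shelf. Leave the tray with the caps flat on the table and do not disturb the other things standing about.

Things in the scene. Friction and masses are not known exactly. Their poses are not given: they have to be found in the camera images.
- unit: fixed white shelf unit, 240 mm wide. Origin on the table straight below the canister's tilt axis when the carriage is home; x points to the back of the unit, away from the opening, z up; its yaw varies. Its side panels stand from x = 0 backwards; in front of that the table is clear. 105 mm above the table two carriage plates run out with the canister, 59 mm to each side of the middle.
- shelf_edge (a point): middle of the lower front edge of the unit's shelf board, 58 mm in front (-x) of the unit's origin. Board: underside 260 mm, top 278 mm above the table, 120 mm to each side; jars up to 352 mm above the table stand on it 55 mm and more behind the unit's origin.
- tilt_axis (a point): on the canister's tilt axis (along the unit's y), 165 mm above the table, 80 mm above the canister's underside, midway between its front and back walls. It travels with the carriage: straight above the unit's origin when home, 150 mm in front of that when out.
- carriage (a joint): how far the carriage with the canister is drawn out along the unit's -x, m: 0 home, 0.15 fully out (stop). About 2 N of friction; stays where it is left.
- canister (a joint): tilt of the canister, rad: 0 upright (stop), grows as its mouth goes forward (unit's -x) and down, stop at 2.35. Bottom-heavy: 2 to 4 N at the rim tips it; let go, it swings upright by itself in 1 to 2 s. From about 2.1 the caps slide out and land 30 to 180 mm (mostly 60 to 150) in front of the drawn-out axis; no corner then comes lower than 60 mm above the table.
- canister_mouth (a point): centre of the mouth of the tall square steel canister (95 x 95 x 170 mm, 4 mm walls, open top), at rim height, 90 mm from the tilt axis; z points out of the mouth. At home the rim is only 5 mm under the shelf, and tipping it there jams it on the shelf. Fully out, its back wall is 44 mm in front of the shelf's edge, which leaves room for shut fingers behind it.
- pull_post (a point): middle of the grip length of a black upright post (18 mm diameter, free from 164 to 215 mm above the table) on an arm of the carriage, 115 mm in front and 85 mm to the right (-y) of the tilt axis. The arm (14 mm wide, 150 to 164 mm above the table) runs back from it.
- tray_centre (a point): centre, half-way up, of the loose open aluminium tray, 200 x 200 x 50 mm, walls and floor 5 mm, about 0.45 kg; its z axis is up, its x and y are along its sides. It starts left or right of the unit's front, standing on the table.
- cap1_centre (a point): centre of a loose white screw cap, a disc 60 mm across and 22 mm thick, 30 g, one of four stacked in the canister
- cap2_centre (a point): centre of a loose white screw cap, a disc 60 mm across and 22 mm thick, 30 g, one of four stacked in the canister
- cap3_centre (a point): centre of a loose white screw cap, a disc 60 mm across and 22 mm thick, 30 g, one of four stacked in the canister
- cap4_centre (a point): centre of a loose white screw cap, a disc 60 mm across and 22 mm thick, 30 g, one of four stacked in the canister
- bottle_a_mid (a point): white bottle with a blue cap, 60 mm across and 160 tall, beside the unit's front left corner; a bystander, loose; the point is on its axis 80 mm above the table
- beaker_mid (a point): clear beaker, 64 mm across and 110 tall, beside the unit's front right corner; a bystander, loose; the point is on its axis 55 mm above the table
- funnel_mid (a point): beige funnel standing mouth down, 110 mm across and 130 tall; a bystander, loose; the point is on its axis 65 mm above the table
- cylinder_glass_mid (a point): glass measuring cylinder with an 80 mm foot, 220 tall; a bystander, loose; the point is on its axis 110 mm above the table
- bottle_b_mid (a point): large white bottle, 72 mm across and 190 tall; a bystander, loose; the point is on its axis 95 mm above the table
- bottle_c_mid (a point): small red bottle, 56 mm across and 120 tall; a bystander, loose; the point is on its axis 60 mm above the table

How it is judged:
On the way:
1. the canister is drawn out and tipped mouth down (value of joint carriage above 0.11 m and value of joint canister above 1.8 rad), for 0.2 s.
At the end, for the whole second after the job is handed in: All four caps lie inside the tray (centres within its walls, less than 60 mm above its middle), the tray stands flat on the table (within 0.06 rad, not raised), the canister is upright (within 0.1 rad) and the carriage is home within 12 mm (x of cap1_centre in the frame of tray_centre between -0.097 and 0.097 m and y of cap1_centre in the frame of tray_centre between -0.097 and 0.097 m and z of cap1_centre in the frame of tray_centre between -0.03 and 0.06 m and x of cap2_centre in the frame of tray_centre between -0.097 and 0.097 m and y of cap2_centre in the frame of tray_centre between -0.097 and 0.097 m and z of cap2_centre in the frame of tray_centre between -0.03 and 0.06 m and x of cap3_centre in the frame of tray_centre between -0.097 and 0.097 m and y of cap3_centre in the frame of tray_centre between -0.097 and 0.097 m and z of cap3_centre in the frame of tray_centre between -0.03 and 0.06 m and x of cap4_centre in the frame of tray_centre between -0.097 and 0.097 m and y of cap4_centre in the frame of tray_centre between -0.097 and 0.097 m and z of cap4_centre in the frame of tray_centre between -0.03 and 0.06 m and value of joint carriage below 0.012 m and value of joint canister below 0.1 rad and angle between tray_centre's own z axis and vertical below 0.06 rad and height (world z) of tray_centre below 0.033 m); the robot touches nothing.
It fails at once if a bystander is shifted by more than 40 mm or knocked over (distance of any of bottle_a_mid, beaker_mid, funnel_mid, cylinder_glass_mid, bottle_b_mid, bottle_c_mid from where it was at the start of the episode above 0.04 m).
It also fails if it takes over 72 s, if anything falls off the work surface, if the arm or the gripper's body presses on something with over 40 N, if the wrist force passes 120 N, or if a joint passes its speed limit or range.

## Working session

There is one attempt and no reset: what is moved stays moved. The work goes in short steps, Python scripts to look and compute and a tool call to move; the robot and the scene stay as the last step left them, time stands still between calls to the robot, and variables do not carry over. Pictures are saved under pics/ and viewed, and the job is handed in when it is done.

Besides the shell and the picture viewer there is one more tool, called as name(argument=value, ...), one argument or row to a line, values as JSON. jog_arm: Moves the arm, as the interface text tells. Its arguments: {"type":"object","properties":{"deltas":{"type":"array"}},"required":["deltas"]}

```bash
mkdir -p pics; ls; cat > h.py <<'E'
import numpy as np, cv2
from cell import arm
def cap(n,f):
    c=arm.capture(n); cv2.imwrite('pics/'+f,c['img']); np.savez(''+f[:-4]+'.npz',**{k:np.array(v) for k,v in c.items()}); return c
def cam(c):
    f=200/np.tan(np.radians(float(c['vertical_fov']))/2); return f,float(c['cx']),float(c['cy']),np.array(c['R']),np.array(c['t'])
def ray(c,u,v):
    f,cx,cy,R,t=cam(c); d=R.T@np.array([(u-cx)/f,(v-cy)/f,1]); return -R.T@t,d
def onz(c,u,v,z):
    o,d=ray(c,u,v); return o+d*(z-o[2])/d[2]
def proj(c,X):
    f,cx,cy,R,t=cam(c); p=R@np.array(X)+t; return np.array([f*p[0]/p[2]+cx,f*p[1]/p[2]+cy])
def tri(c1,u1,c2,u2):
    o1,d1=ray(c1,*u1);o2,d2=ray(c2,*u2);d1/=np.linalg.norm(d1);d2/=np.linalg.norm(d2)
    s=np.linalg.lstsq(np.c_[d1,-d2],o2-o1,rcond=None)[0];a=o1+d1*s[0];b=o2+d2*s[1];return (a+b)/2,np.linalg.norm(a-b)
E
python3 - <<'E'
from h import *
for n in('side','top'):
    c=cap(n,n+'0.png'); print(n,cam(c)[:3],-cam(c)[3].T@cam(c)[4],c['R'])
print(arm.get_obs())
E
```

```text
pics
side (np.float64(401.7594597149771), 315.37939711534625, 195.775940817962) [0.92938383 0.05069276 1.31722764] [[-0.2863698   0.95808823 -0.00769882]
 [ 0.9167577   0.27166309 -0.29283868]
 [-0.27847381 -0.0909181  -0.95613087]]
top (np.float64(489.98353956009754), 318.38857866537836, 197.6387206422004) [ 0.40667907 -0.06468098  1.41516489] [[ 0.0261703  -0.99951491 -0.01688395]
 [-0.98895949 -0.02342222 -0.14632333]
 [ 0.14585689  0.02052687 -0.98909272]]
{'t': 0.1, 'qpos': array([-1.32938516e+00,  3.13376895e-01,  1.49836339e+00,  1.56453125e-05,
        1.33101460e+00, -2.23359406e-01]), 'joint_velocities': array([-0.00204471, -0.00104817, -0.00167874,  0.00033696,  0.00142947,
        0.00040341]), 'tau': array([ 2.85327318e-03, -4.02809715e+01, -2.52644777e+01,  6.94931578e-02,
        3.42092989e-02, -8.73819340e-05]), 'position': array([ 0.23527431, -0.46909573,  0.25222621]), 'tcp_rot': array([ 9.73120098e-01,  2.30297495e-01,  2.35243841e-06, -5.81161763e-04]), 'wrist_force': array([-0.72768447,  0.01850838, -0.16796523]), 'moment': array([ 0.00320294, -0.01077208,  0.01014823]), 'grip_width': 0.08835846127229406}
```

View pics/side0.png

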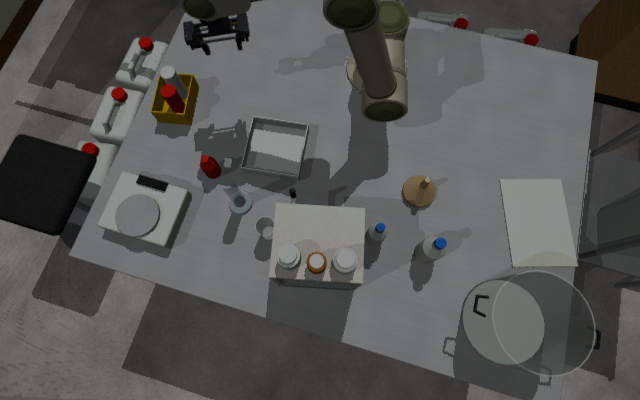

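View pics/top0.png

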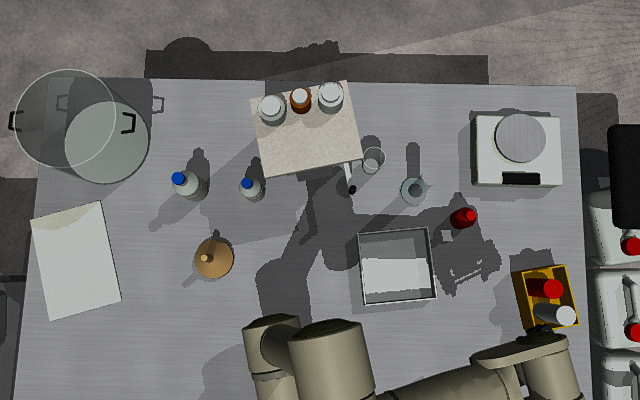

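The side view shows the shelf board at about (272–366, 205–285), the tray at (245–308, 118–178) and the black post at (293,193). In the top view the board's front edge runs (265,178)–(362,160), the tray is at (358–436, 228–305), and the post is at (352,189). I'll zoom in for corners.

```bash
python3 - <<'E'
import cv2
a=cv2.imread('pics/top0.png')[70:320,230:490]; b=cv2.imread('pics/side0.png')[105:295,190:390]
cv2.imwrite('pics/topz.png',cv2.resize(a,None,fx=2.4,fy=2.4,interpolation=2)); cv2.imwrite('pics/sidez.png',cv2.resize(b,None,fx=3,fy=3,interpolation=2))
E
```

```text
(no output)
```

View pics/topz.png

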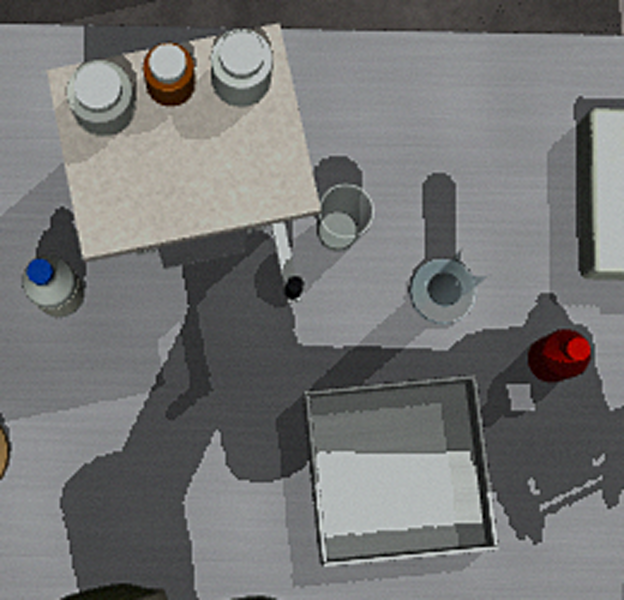

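View pics/sidez.png

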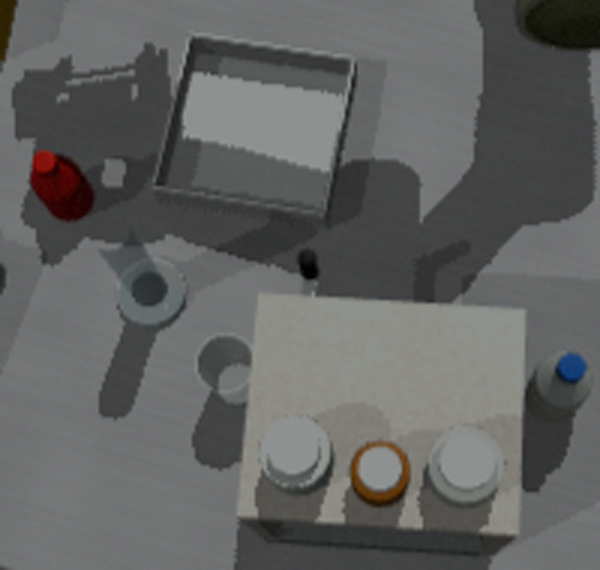

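```bash
cat > m.py <<'E'
from h import *
ct=dict(np.load('top0.npz'));cs=dict(np.load('side0.npz'))
T=lambda p:(230+p[0]/2.4,70+p[1]/2.4); S=lambda p:(190+p[0]/3,105+p[1]/3)
B={}
for k,p,q in[('FL',(85,257),(525,310)),('FR',(319,211),(260,294)),('BR',(280,25),(242,518)),('BL',(50,70),(520,535))]:
    a=onz(ct,*T(p),.278);b=onz(cs,*S(q),.278);B[k]=(a+b)/2;print(k,a,b,tri(ct,T(p),cs,S(q)))
e=B['FL']-B['FR'];print('w',np.linalg.norm(e),'d',np.linalg.norm(B['BR']-B['FR']))
yy=e/np.linalg.norm(e); x1=(B['BL']+B['BR']-B['FL']-B['FR']);x1/=np.linalg.norm(x1)
x2=np.array([yy[1],-yy[0],0]);xu=x1+x2;xu/=np.linalg.norm(xu);yu=np.array([-xu[1],xu[0],0])
print('yaw',[np.degrees(np.arctan2(v[1],v[0])) for v in(x1,x2,xu)])
F=(B['FL']+B['FR'])/2;O=F+.058*xu;O[2]=0;print('O',O)
P=O-.115*xu-.085*yu;P[2]=.19;print('post pred',P)
print('post tri',tri(ct,T((295,288)),cs,S((307,257))),onz(ct,*T((295,288)),.215),onz(cs,*S((308,255)),.215))
for z in(.164,.215):
    p=P.copy();p[2]=z;print((proj(ct,p)-[230,70])*2.4,(proj(cs,p)-[190,105])*3)
R=[]
for p,q in zip([(306,394),(475,378),(496,546),(324,566)],[(328,215),(157,188),(192,36),(355,58)]):
    a=onz(ct,*T(p),.05);b=onz(cs,*S(q),.05);R.append((a+b)/2);print(a,b)
R=np.array(R);print('tray',R.mean(0),[np.linalg.norm(R[i]-R[i-1]) for i in range(4)])
d=R[0]-R[1];print('tray yaw',np.degrees(np.arctan2(d[1],d[0])))
d=R[0]-R[3];print(np.degrees(np.arctan2(d[1],d[0])))
goal=O-(.15+.105)*xu;print('goal',goal)
def U(X):
    X=np.array(X)-O;return np.array([X@xu,X@yu,X[2]])
print('tray in unit',U(R.mean(0)))
E
python3 m.py
```

```text
FL [0.62053956 0.0854915  0.278     ] [0.62265097 0.08930993 0.278     ] (array([0.6213261 , 0.08789237, 0.27227581]), np.float64(0.0033255120992813666))
FR [ 0.67205215 -0.14415868  0.278     ] [ 0.67581683 -0.14224768  0.278     ] (array([ 0.67387605, -0.14427438,  0.26964312]), np.float64(0.0009626556991812321))
BR [ 0.86385276 -0.10225146  0.278     ] [ 0.86821554 -0.09487888  0.278     ] (array([ 0.86813371, -0.09968809,  0.26525918]), np.float64(0.006148068669390608))
BL [0.81172417 0.12898    0.278     ] [0.81449288 0.13482292 0.278     ] (array([0.81413638, 0.13290257, 0.27012332]), np.float64(0.005192121033993105))
w 0.2364689265054176 d 0.1972177251859012
yaw [np.float64(13.081471699675296), np.float64(12.787550394460927), np.float64(12.934511047068113)]
O [ 0.70429322 -0.01491868  0.        ]
post pred [ 0.61123733 -0.12350321  0.19      ]
post tri (array([ 0.60758335, -0.12532879,  0.19769363]), np.float64(0.0008218191153539157)) [ 0.60482589 -0.12486122  0.215     ] [ 0.61027826 -0.12189848  0.215     ]
[291.33042421 289.75672126] [309.32840765 271.05349717]
[293.78368459 281.85038394] [306.10727198 255.45944528]
[ 0.50786457 -0.14784719  0.05      ] [ 0.51144668 -0.14049569  0.05      ]
[ 0.53128232 -0.34312331  0.05      ] [ 0.53527701 -0.33469448  0.05      ]
[ 0.34078076 -0.36563619  0.05      ] [ 0.34418273 -0.35954575  0.05      ]
[ 0.31322891 -0.17107411  0.05      ] [ 0.31748259 -0.16804817  0.05      ]
tray [ 0.4251932  -0.25380811  0.05      ] [np.float64(0.1959517262362369), np.float64(0.19616516281159496), np.float64(0.1922620205006185), np.float64(0.19492649054344668)]
tray yaw 96.91687999220541
7.44481411999691
goal [ 4.55763447e-01 -7.19971624e-02  3.59426022e-17]
tray in unit [-0.32549063 -0.17035502  0.05      ]
```

```bash
cat >> m.py <<'E'
print('---')
for n,p,z in[('beaker rim',(346,215),.11),('cyl foot',(443,292),.005),('bottle_a cap',(40,271),.16),('red cap',(579,348),.12)]:
    X=onz(ct,*T(p),z);print(n,X,U(X))
for n,p,z in[('beaker rim',(225,363),.11),('cyl foot',(151,292),.005),('bottle_a cap',(571,367),.16),('red cap',(45,162),.12)]:
    X=onz(cs,*S(p),z);print('s',n,X,U(X))
X=onz(ct,206,257,.13);print('funnel',X,U(X))
# tray grasp
c=np.array([.426,-.251,0]);a=np.radians(7.2);g=c-.0975*np.array([np.cos(a),np.sin(a),0]);print('grasp',g)
o=arm.get_obs()
from scipy.spatial.transform import Rotation as Ro
r=Ro.from_quat(o['tcp_rot']);print(r.as_matrix());g[2]=.032
print('delta mm tool',r.inv().apply(g-o['position'])*1e3)
E
python3 m.py | sed '1,/---/d'
```

```text
beaker rim [ 0.70730085 -0.18649826  0.11      ] [-0.03547457 -0.16789924  0.11      ]
cyl foot [ 0.63878041 -0.31438607  0.005     ] [-0.13088246 -0.27720467  0.005     ]
bottle_a cap [0.62614268 0.14940952 0.16      ] [-0.03938482  0.17765162  0.16      ]
red cap [ 0.56084816 -0.44320244  0.12      ] [-0.2356712  -0.38530838  0.12      ]
s beaker rim [ 0.71492213 -0.18480222  0.11      ] [-0.02766704 -0.16795216  0.11      ]
s cyl foot [ 0.64215055 -0.3123497   0.005     ] [-0.12714202 -0.27597433  0.005     ]
s bottle_a cap [0.63102517 0.15140144 0.16      ] [-0.03418036  0.17850012  0.16      ]
s red cap [ 0.56304802 -0.43869139  0.12      ] [-0.23251742 -0.38140421  0.12      ]
funnel [0.43236088 0.25175814 0.13      ] [-0.20534028  0.32077888  0.13      ]
grasp [ 0.32926882 -0.26321999  0.        ]
[[ 8.93926128e-01  4.48214245e-01 -2.63101786e-04]
 [ 4.48214239e-01 -8.93925452e-01  1.13216391e-03]
 [ 2.72258607e-04 -1.12999686e-03 -9.99999324e-01]]
delta mm tool [ 176.2406199  -141.65903106  220.43441888]
```

jog_arm(
  deltas=[20,-16,20,0,0,-8,88,40,-32,40,0,0,-16,88,60,-48,60,0,0,-24,88,80,-64,80,0,0,-32,88,100,-80,100,0,0,-40,88,120,-96,120,0,0,-48,88,140,-112,140,0,0,-56,88,160,-128,150,0,0,-64,88,176,-142,150,0,0,-70.6,88,176,-142,150,0,0,-70.6,88],
)

```text
t: 1.1
position: [0.3292, -0.2612, 0.102]
tcp_rot: [0.66, 0.752, 0.001, -0.001]
wrist_force: [-0.6, 0.2, 0.6]
grip_width: 0.0877
```

```bash
cat > d.py <<'E'
from h import *
from scipy.spatial.transform import Rotation as Ro
xu=np.array([np.cos(np.radians(12.93)),np.sin(np.radians(12.93)),0]);yu=np.array([-xu[1],xu[0],0]);O=np.array([.7043,-.0149,0])
def W(x,y,z): return O+x*xu+y*yu+np.array([0,0,z])
def U(X):
    X=np.array(X)-O;return np.array([X@xu,X@yu,X[2]])
def st():
    o=arm.get_obs();r=Ro.from_quat(o['tcp_rot']);M=r.as_matrix()
    print('t',o['t'],'pos',o['position'].round(4),'U',U(o['position']).round(4),'tooly',np.degrees(np.arctan2(M[1,1],M[0,1])).round(2),'zdir',M[:,2].round(3),'F',o['wrist_force'].round(1),'w',o['grip_width'].round(4),'q',o['qpos'].round(2));return o,r
def rel(X,r,o): return (r.inv().apply(np.array(X)-o['position'])*1e3).round(1)
E
python3 - <<'E'
from d import *
o,r=st();print(rel([.3293,-.2632,.032],r,o))
E
```

```text
Traceback (most recent call last):
  File "d.py", line 9, in st
    print('t',o['t'],'pos',o['position'].round(4),'U',U(o['position']).round(4),'tooly',np.degrees(np.arctan2(M[1,1],M[0,1])).round(2),'zdir',M[:,2].round(3),'F',o['wrist_force'].round(1),'w',o['grip_width'].round(4),'q',o['qpos'].round(2));return o,r
                                                                                                                                                                                                ^^^^^^^^^^^^^^^^^^^^^
AttributeError: 'float' object has no attribute 'round'
```

jog_arm(
  deltas=[0,0,25,0,0,0,88,0,0,50,0,0,0,88,0,0,70,0,0,0,88,0,0,70,0,0,0,88,0,0,70,0,0,0,0,0,0,70,0,0,0,0,0,0,70,0,0,0,0,0,0,70,0,0,0,0,0,0,70,0,0,0,0,0,0,70,0,0,0,0],
)

```text
t: 2.1
position: [0.3292, -0.261, 0.0322]
tcp_rot: [0.66, 0.752, 0.001, -0.001]
wrist_force: [0.1, 0.1, -0.7]
grip_width: 0.0421
```

```bash
sed -i "s/o\['grip_width'\].round(4)/round(float(o['grip_width']),4)/" d.py; python3 - <<'E'
from d import *
o,r=st();g=W(-.255-.0975,.0,.032);g[2]=o['position'][2];print(g,rel(g,r,o)); cap('top','top1.png');cap('side','side1.png')
E
```

```text
t 2.1 pos [ 0.3292 -0.261   0.0322] U [-0.4207 -0.156   0.0322] tooly 7.47 zdir [-0.001  0.002 -1.   ] F [ 0.1  0.1 -0.7] w 0.0421 q [-0.95  0.43  2.03  0.    0.68 -1.08]
[ 0.36073793 -0.09377557  0.03217852] [161.7  53.    0.4]
```

View pics/side1.png

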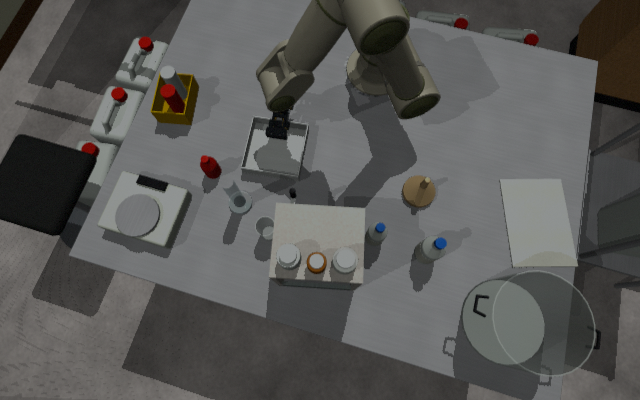

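The gripper straddles the tray's near wall at about (278,122) and is still closing. I'll give it more rows.

jog_arm(
  deltas=[0,0,0,0,0,0,0,0,0,0,0,0,0,0,0,0,0,0,0,0,0,0,0,0,0,0,0,0,0,0,0,0,0,0,0,0,0,0,0,0,0,0,0,0,0,0,0,0,0,0,0,0,0,0,0,0,0,0,0,0,0,0,0,0,0,0,0,0,0,0],
)

```text
t: 3.2
position: [0.329, -0.261, 0.032]
tcp_rot: [0.66, 0.752, 0.001, -0.001]
wrist_force: [-3.3, -0.1, 0.9]
grip_width: 0.0048
```

jog_arm(
  deltas=[8,3,0,0,0,0,0,26,8,0,0,0,-0.5,0,46,14,0,0,0,-1.2,0,66,21,0,0,0,-2,0,86,27,0,0,0,-2.8,0,106,34,0,0,0,-3.5,0,126,40,0,0,0,-4.2,0,146,47,0,0,0,-5,0,160,52,0,0,0,-5.5,0,164,53,0,0,0,-5.5,0],
)

```text
t: 4.2
position: [0.3602, -0.0899, 0.0324]
tcp_rot: [0.622, 0.783, 0.001, -0.002]
wrist_force: [-0.9, -1.8, -2.6]
grip_width: 0.0045
```

```bash
python3 - <<'E'
from d import *
o,r=st();g=W(-.255-.0975,.002,.032);g[2]=o['position'][2];print(g,rel(g,r,o)); c=cap('top','top2.png');d=cap('side','side2.png')
a=c['img'][70:320,230:490];b=d['img'][85:295,190:440]
cv2.imwrite('pics/topz2.png',cv2.resize(a,None,fx=2.4,fy=2.4,interpolation=2));cv2.imwrite('pics/sidez2.png',cv2.resize(b,None,fx=2.4,fy=2.4,interpolation=2))
E
```

```text
t 4.2 pos [ 0.3602 -0.0899  0.0324] U [-0.3522  0.0039  0.0324] tooly 13.08 zdir [-0.002  0.003 -1.   ] F [-0.9 -1.8 -2.6] w 0.0045 q [-0.56  0.36  2.16  0.    0.62 -0.8 ]
[ 0.36029041 -0.09182628  0.03235433] [-1.9 -0.3 -0. ]
```

View pics/topz2.png

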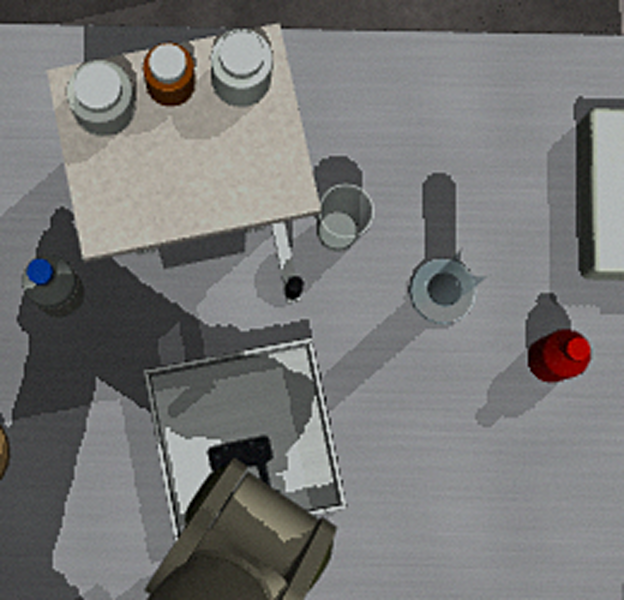

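View pics/sidez2.png

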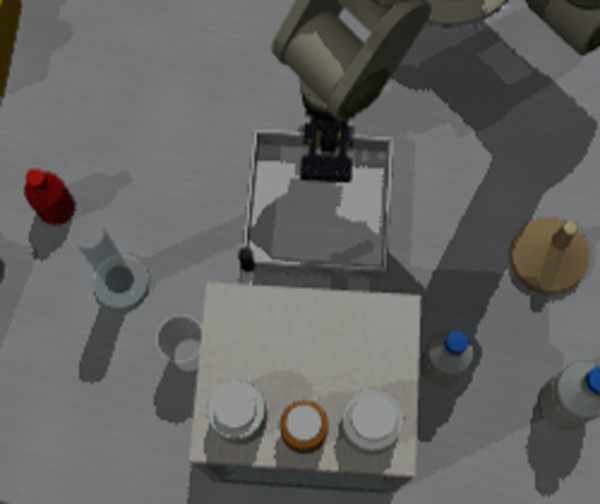

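jog_arm(
  deltas=[-2,0,0,0,0,0,30,-2,0,0,0,0,0,30,-2,0,0,0,0,0,30,-2,0,0,0,0,0,30,-2,0,-40,0,0,0,30,-2,0,-85,0,0,0,60,-2,0,-130,0,0,8,60,-2,0,-170,0,0,16,88,-2,0,-210,0,0,24,88,-2,0,-250,0,0,32,88],
)

```text
t: 5.3
position: [0.3606, -0.0935, 0.2843]
tcp_rot: [0.816, 0.578, 0.0, -0.001]
wrist_force: [0.5, -0.4, 0.8]
grip_width: 0.0677
```

```bash
python3 - <<'E'
from d import *
ct=dict(np.load('top2.npz'));cs=dict(np.load('side2.npz'))
for p,q in[((148,372),(387,267)),((312,340),(246,264)),((344,507),(255,132))]:
    a=onz(ct,230+p[0]/2.4,70+p[1]/2.4,.05);b=onz(cs,190+q[0]/2.4,85+q[1]/2.4,.05);print(U(a).round(4),U(b).round(4))
o,r=st();print(rel(W(-.115,-.085,.282),r,o),rel(W(-.115,-.085,.19),r,o))
c=cap('top','top3.png');d=cap('side','side3.png')
a=c['img'][140:320,230:490];b=d['img'][85:265,190:440]
cv2.imwrite('pics/z3.png',cv2.resize(np.vstack([a[:,:250],b]),None,fx=1.6,fy=1.6,interpolation=2))
for z in (.164,.215):
    print(proj(c,W(-.115,-.085,z)),proj(d,W(-.115,-.085,z)))
E
```

```text
[-0.1595  0.0892  0.05  ] [-0.1584  0.0968  0.05  ]
[-0.161  -0.1057  0.05  ] [-0.1506 -0.0969  0.05  ]
[-0.3561 -0.1011  0.05  ] [-0.3492 -0.1001  0.05  ]
t 5.3 pos [ 0.3606 -0.0935  0.2843] U [-3.526e-01  3.000e-04  2.843e-01] tooly -19.31 zdir [-0.001  0.003 -1.   ] F [ 0.5 -0.4  0.8] w 0.0677 q [-0.57 -0.06  1.84  0.    1.36 -0.24]
[ 54.6 246.5   2. ] [ 54.4 246.6  94. ]
[351.37759406 190.7324085 ] [293.11789469 195.35297762]
[352.39936729 187.43812034] [292.04453576 190.1550282 ]
```

View pics/z3.png

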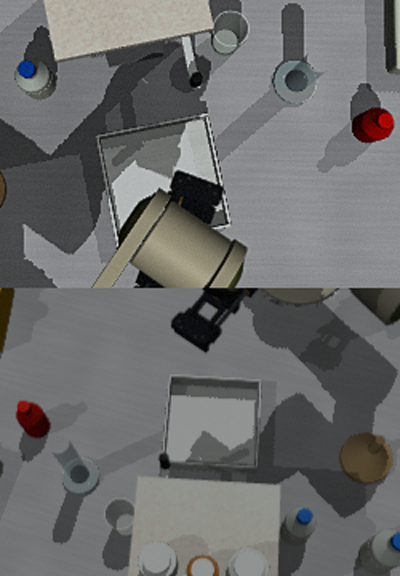

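jog_arm(
  deltas=[4,18,0,0,0,7,88,12,54,0,0,0,14.5,88,20,90,0,0,0,22,88,28,126,0,0,0,30,88,36,162,0,0,0,37.5,88,44,200,0,0,0,45,88,50,230,0,0,0,52,88,53.5,244.8,0,0,0,57.8,88,53.5,244.8,0,0,0,57.8,88,53.5,244.8,0,0,0,57.8,88],
)

```text
t: 6.4
position: [0.6104, -0.1243, 0.2871]
tcp_rot: [0.993, 0.115, 0.002, 0.001]
wrist_force: [-0.5, -0.4, 0.2]
grip_width: 0.0884
```

```bash
python3 - <<'E'
from d import *
o,r=st();print(rel(W(-.117,-.085,.19),r,o))
c=cap('top','top4.png');d=cap('side','side4.png')
b=d['img'][150:250,220:400]
cv2.imwrite('pics/z4.png',cv2.resize(b,None,fx=4,fy=4,interpolation=2))
E
```

```text
t 6.4 pos [ 0.6104 -0.1243  0.2871] U [-0.116  -0.0856  0.2871] tooly -76.76 zdir [ 0.004 -0.001 -1.   ] F [-0.5 -0.4  0.2] w 0.0884 q [-0.39  0.52  1.11  0.    1.51  0.95]
[-1.4 -0.8 97.1]
```

View pics/z4.png

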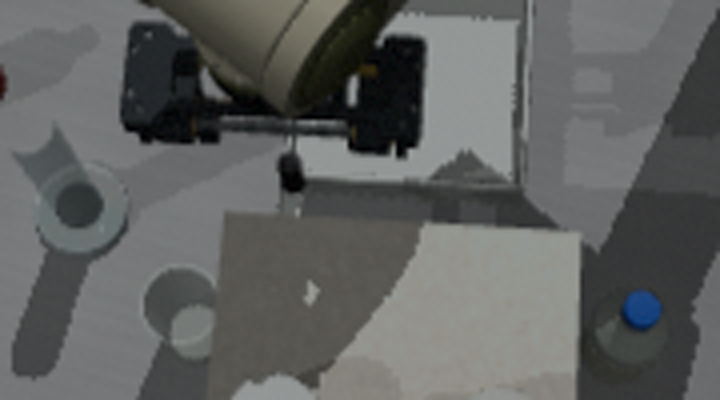

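The open fingers straddle the line to the post, seen at zoomed (292,170). Next I descend and close.

jog_arm(
  deltas=[-1,-1,25,0,0,0,88,-1,-1,55,0,0,0,88,-1,-1,85,0,0,0,88,-1,-1,97,0,0,0,88,-1,-1,97,0,0,0,0,-1,-1,97,0,0,0,0,-1,-1,97,0,0,0,0,-1,-1,97,0,0,0,0,-1,-1,97,0,0,0,0,-1,-1,97,0,0,0,0],
)

```text
t: 7.5
position: [0.6097, -0.1237, 0.1914]
tcp_rot: [0.993, 0.115, 0.003, 0.001]
wrist_force: [-0.4, 0.9, 0.4]
grip_width: 0.0421
```

jog_arm(
  deltas=[0,0,0,0,0,0,0,0,0,0,0,0,0,0,0,0,0,0,0,0,0,0,0,0,0,0,0,0,0,0,0,0,0,0,0,0,0,0,0,0,0,0,0,0,0,0,0,0,0,0,0,0,0,0,0,0,0,0,0,0,0,0,0,0,0,0,0,0,0,0],
)

```text
t: 8.5
position: [0.61, -0.1251, 0.1915]
tcp_rot: [0.993, 0.114, 0.003, 0.003]
wrist_force: [2.0, -6.9, -0.8]
grip_width: 0.0168
```

```bash
python3 - <<'E'
from d import *
o,r=st();print(rel(o['position']-.152*xu,r,o))
E
```

```text
t 8.5 pos [ 0.61   -0.1251  0.1915] U [-0.1166 -0.0863  0.1915] tooly -76.87 zdir [ 0.007 -0.005 -1.   ] F [ 2.  -6.9 -0.8] w 0.0168 q [-0.39  0.57  1.27 -0.    1.29  0.95]
[-152.    -0.5   -1. ]
```

jog_arm(
  deltas=[-6,1,0,0,0,0,0,-22,1,0,0,0,0,0,-40,1,0,0,0,0,0,-58,1,0,0,0,0,0,-76,1,0,0,0,0,0,-94,1,0,0,0,0,0,-112,1,0,0,0,0,0,-130,1,0,0,0,0,0,-145,1,0,0,0,0,0,-150,1,0,0,0,0,0],
)

```text
t: 9.5
position: [0.4636, -0.1591, 0.1915]
tcp_rot: [0.993, 0.114, 0.004, 0.002]
wrist_force: [23.8, 14.8, -1.3]
grip_width: 0.017
```

```bash
python3 - <<'E'
from d import *
o,r=st()
c=cap('top','top5.png');d=cap('side','side5.png')
b=d['img'][85:295,190:440]
cv2.imwrite('pics/z5.png',cv2.resize(b,None,fx=2.8,fy=2.8,interpolation=2))
E
```

```text
t 9.5 pos [ 0.4636 -0.1591  0.1915] U [-0.2669 -0.0867  0.1915] tooly -76.9 zdir [ 0.009 -0.002 -1.   ] F [23.8 14.8 -1.3] w 0.017 q [-0.57  0.29  1.7   0.    1.15  0.77]
```

View pics/z5.png

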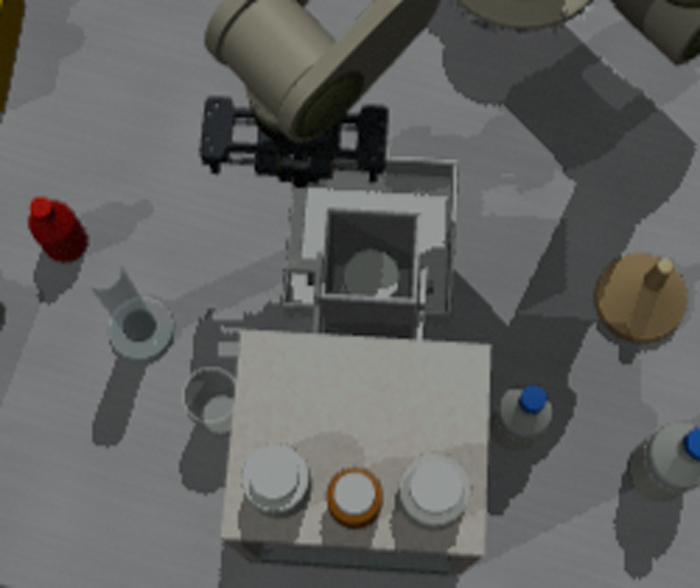

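Carriage is out: the TCP travelled 150 mm and the stop pushes back with about 26 N. The canister is over the tray in the picture at zoomed (370,255). I'll release and rise.

jog_arm(
  deltas=[3,0,0,0,0,0,50,3,0,0,0,0,0,50,3,0,0,0,0,0,50,3,0,0,0,0,0,50,3,0,-5,0,0,0,50,3,0,-30,0,0,0,50,3,0,-65,0,0,0,30,3,0,-100,0,0,0,0,3,0,-125,0,0,0,0,3,0,-130,0,0,0,0],
)

```text
t: 10.6
position: [0.4662, -0.1584, 0.3242]
tcp_rot: [0.993, 0.114, 0.006, 0.003]
wrist_force: [-0.4, -0.7, -0.7]
grip_width: 0.0201
```

```bash
python3 - <<'E'
from d import *
o,r=st();print(rel(W(-.082,.027,.315),r,o))
c=cap('top','top6.png');d=cap('side','side6.png')
b=d['img'][85:295,190:440];a=c['img'][90:300,230:480]
cv2.imwrite('pics/z6.png',cv2.resize(b,None,fx=2.8,fy=2.8,interpolation=2))
cv2.imwrite('pics/z6t.png',cv2.resize(a,None,fx=2.8,fy=2.8,interpolation=2))
for X in [(-.1025,.0475,.255),(-.1025,-.0475,.255),(-.1975,-.0475,.255),(-.1975,.0475,.255)]:
    print(((proj(d,W(*X))-[190,85])*2.8).round(),((proj(c,W(*X))-[230,90])*2.8).round())
E
```

```text
t 10.6 pos [ 0.4662 -0.1584  0.3242] U [-0.2642 -0.0866  0.3242] tooly -76.89 zdir [ 0.013 -0.005 -1.   ] F [-0.4 -0.7 -0.7] w 0.0201 q [-0.57  0.19  1.47  0.    1.47  0.77]
[ 182.5 -113.    10.5]
[416. 302.] [191. 282.]
[320. 296.] [299. 260.]
[327. 207.] [322. 368.]
[420. 213.] [212. 390.]
```

View pics/z6.png

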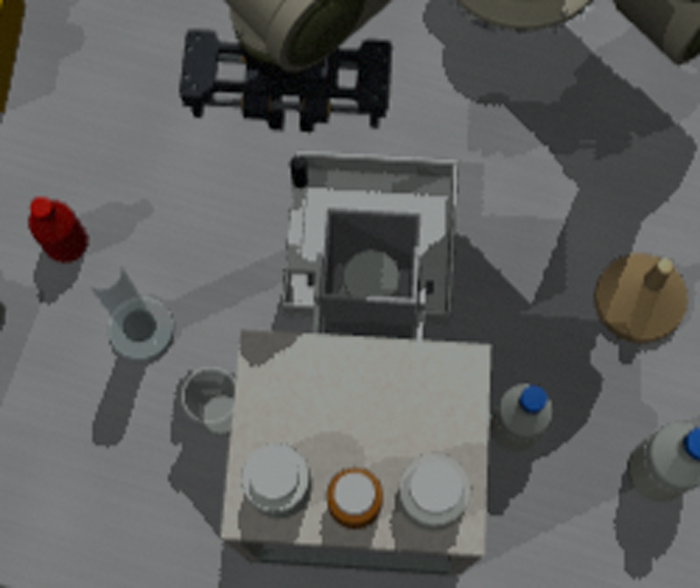

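View pics/z6t.png

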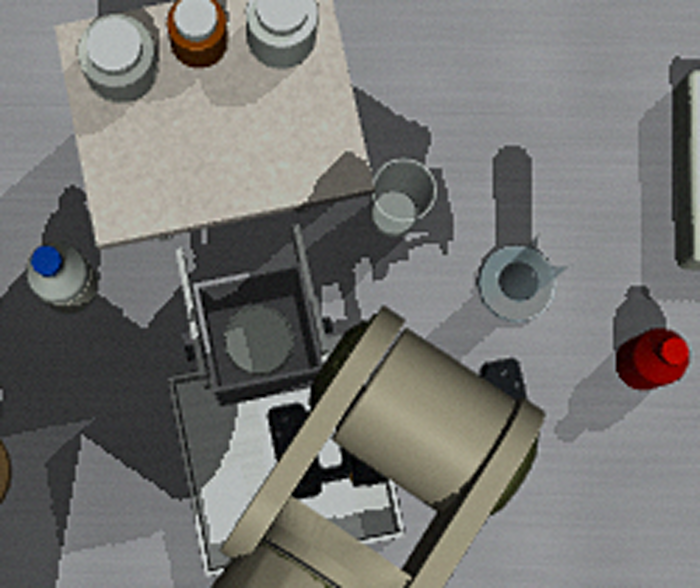

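jog_arm(
  deltas=[10,-6,0,0,0,0,0,35,-22,0,0,0,0,0,65,-40,0,0,0,0,0,95,-58,0,0,0,0,0,125,-77,2,0,0,0,0,155,-95,5,0,0,0,0,175,-108,8,0,0,0,0,182,-113,10,0,0,0,0,182,-113,10,0,0,0,0,182,-113,10,0,0,0,0],
)

```text
t: 11.7
position: [0.6169, -0.0072, 0.3119]
tcp_rot: [0.993, 0.114, 0.004, 0.002]
wrist_force: [0.4, 1.0, -0.5]
grip_width: 0.0006
```

```bash
python3 - <<'E'
from d import *
o,r=st();print(rel(W(-.082,.027,.246),r,o))
c=cap('top','top7.png');d=cap('side','side7.png')
b=d['img'][85:295,190:440];a=c['img'][90:300,230:480]
cv2.imwrite('pics/z7.png',cv2.resize(b,None,fx=2.8,fy=2.8,interpolation=2))
E
```

```text
t 11.7 pos [ 0.6169 -0.0072  0.3119] U [-0.0835  0.027   0.3119] tooly -76.92 zdir [ 0.008 -0.003 -1.   ] F [ 0.4  1.  -0.5] w 0.0006 q [-0.2   0.49  1.09 -0.    1.55  1.14]
[ 1.  -0.3 65.9]
```

View pics/z7.png

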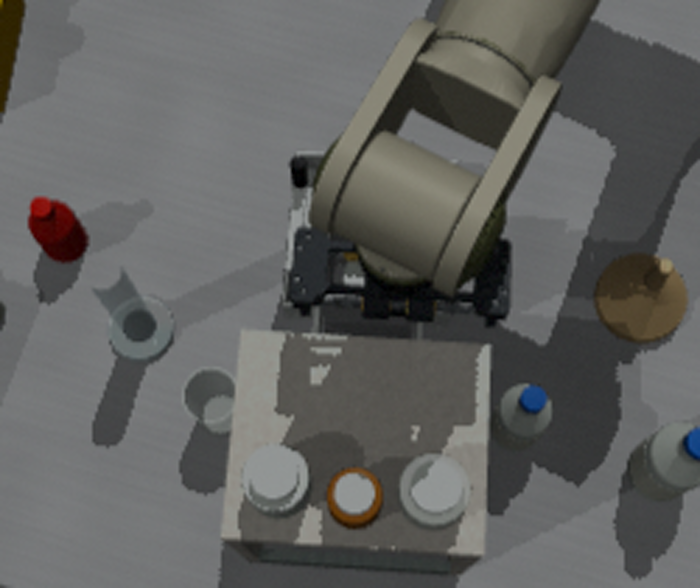

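The fingers appear just in front of the shelf edge, above the gap at zoomed (400,312). I'll descend slowly.

jog_arm(
  deltas=[1,0,5,0,0,0,0,1,0,15,0,0,0,0,1,0,25,0,0,0,0,1,0,33,0,0,0,0,1,0,40,0,0,0,0,1,0,47,0,0,0,0,1,0,54,0,0,0,0,1,0,60,0,0,0,0,1,0,66,0,0,0,0,1,0,66,0,0,0,0],
)

```text
t: 12.8
position: [0.6183, -0.0075, 0.2457]
tcp_rot: [0.994, 0.114, 0.004, 0.002]
wrist_force: [0.2, -1.0, -0.2]
grip_width: 0.0006
```

```bash
python3 - <<'E'
from d import *
o,r=st()
A=np.array([-.152,.165])  # axis
u0=U(o['position'])
for i,th in enumerate(np.linspace(0.1,2.32,20)):
    s=np.interp(th,[0,1,2.3],[.067,.067,.055]);n=np.array([np.cos(th),np.sin(th)]);m=np.array([-np.sin(th),np.cos(th)])
    P=A+.0475*n+s*m; off=np.interp(th,[1.2,1.9],[.009,-.009]); t=P+[off,.014]
    print(round(th,2),(t[0]-u0[0])*1e3//1,((u0[2]-t[1])*1e3).round())
E
```

```text
t 12.8 pos [ 0.6183 -0.0075  0.2457] U [-0.0822  0.0264  0.2457] tooly -76.96 zdir [ 0.008 -0.003 -1.   ] F [ 0.2 -1.  -0.2] w 0.0006 q [-0.2   0.52  1.21 -0.    1.4   1.14]
0.1 -21.0 -5.0
0.22 -29.0 -9.0
0.33 -38.0 -12.0
0.45 -48.0 -14.0
0.57 -57.0 -15.0
0.68 -67.0 -15.0
0.8 -76.0 -14.0
0.92 -86.0 -12.0
1.03 -94.0 -8.0
1.15 -102.0 -3.0
1.27 -111.0 2.0
1.39 -120.0 8.0
1.5 -128.0 15.0
1.62 -136.0 22.0
1.74 -142.0 30.0
1.85 -148.0 38.0
1.97 -151.0 45.0
2.09 -152.0 53.0
2.2 -152.0 61.0
2.32 -152.0 69.0
```

No contact in the gap. Now the first half of the tip.

jog_arm(
  deltas=[-10,0,0,0,0,0,0,-21,0,-4,0,0,0,0,-30,0,-8,0,0,0,0,-39,0,-11,0,0,0,0,-48,0,-13,0,0,0,0,-57,0,-14,0,0,0,0,-67,0,-14,0,0,0,0,-76,0,-13,0,0,0,0,-86,0,-11,0,0,0,0,-94,0,-7,0,0,0,0],
)

```text
t: 13.8
position: [0.5261, -0.0289, 0.2526]
tcp_rot: [0.994, 0.114, 0.004, 0.002]
wrist_force: [0.3, 0.1, 8.1]
grip_width: 0.0003
```

```bash
python3 - <<'E'
from d import *
o,r=st()
d=cap('side','side8.png')
b=d['img'][85:295,190:440]
cv2.imwrite('pics/z8.png',cv2.resize(b,None,fx=2.8,fy=2.8,interpolation=2))
E
```

```text
t 13.8 pos [ 0.5261 -0.0289  0.2526] U [-0.1769  0.0262  0.2526] tooly -76.97 zdir [ 0.009 -0.003 -1.   ] F [0.3 0.1 8.1] w 0.0003 q [-0.28  0.31  1.5  -0.    1.32  1.07]
```

View pics/z8.png

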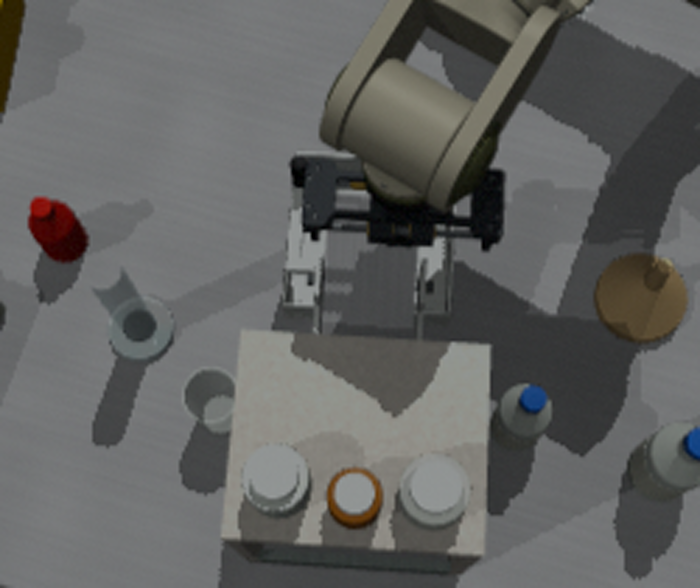

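Canister is leaning on the fingers (its back wall is visible below the gripper at (385,270)). Continuing.

jog_arm(
  deltas=[-8,0,4,0,0,0,0,-16,0,9,0,0,0,0,-25,0,15,0,0,0,0,-33,0,22,0,0,0,0,-41,0,29,0,0,0,0,-47,0,37,0,0,0,0,-53,0,45,0,0,0,0,-56,0,52,0,0,0,0,-57,0,60,0,0,0,0,-57,0,68,0,0,0,0],
)

```text
t: 14.85
position: [0.4696, -0.0421, 0.1827]
tcp_rot: [0.994, 0.113, 0.003, 0.002]
wrist_force: [-1.1, 0.4, 3.6]
grip_width: 0.0004
```

jog_arm(
  deltas=[0,0,3,0,0,0,0,0,0,6,0,0,0,0,0,0,8,0,0,0,0,0,0,8,0,0,0,0,0,0,8,0,0,0,0,0,0,8,0,0,0,0,0,0,8,0,0,0,0,0,0,8,0,0,0,0,0,0,8,0,0,0,0,0,0,8,0,0,0,0],
)

```text
t: 15.85
position: [0.4697, -0.0421, 0.1747]
tcp_rot: [0.994, 0.114, 0.003, 0.002]
wrist_force: [-1.5, -1.0, 2.6]
grip_width: 0.0006
```

```bash
python3 - <<'E'
from d import *
o,r=st()
d=cap('side','side9.png');c=cap('top','top9.png')
b=d['img'][85:295,190:440];a=c['img'][130:300,230:480]
cv2.imwrite('pics/z9.png',cv2.resize(b,None,fx=2.8,fy=2.8,interpolation=2))
cv2.imwrite('pics/z9t.png',cv2.resize(a,None,fx=2.8,fy=2.8,interpolation=2))
E
```

```text
t 15.85 pos [ 0.4697 -0.0421  0.1747] U [-0.2348  0.026   0.1747] tooly -76.97 zdir [ 0.006 -0.003 -1.   ] F [-1.5 -1.   2.6] w 0.0006 q [-0.34  0.27  1.77 -0.    1.09  1.01]
```

View pics/z9.png

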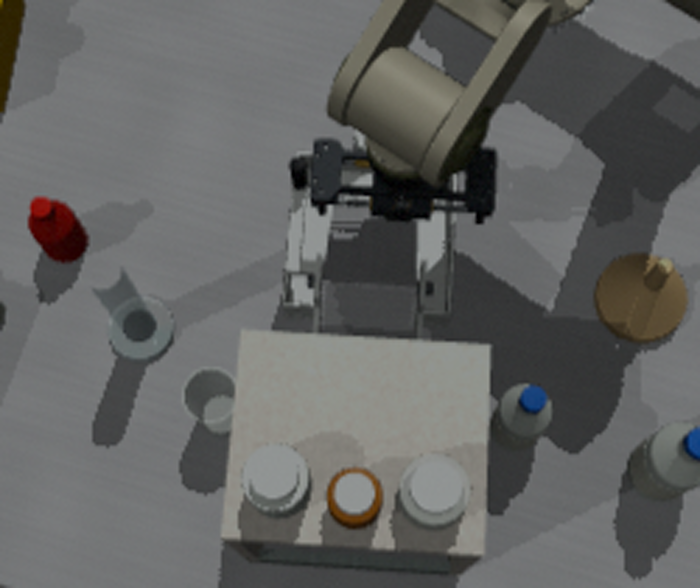

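View pics/z9t.png

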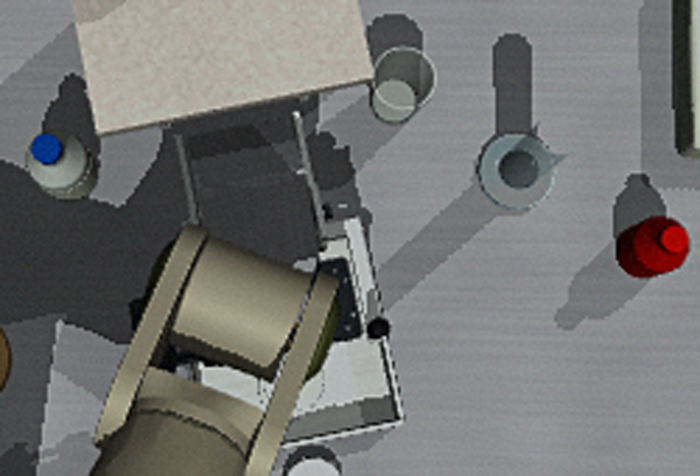

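```bash
python3 - <<'E'
import cv2
a=cv2.imread('pics/top9.png')[190:370,230:440];cv2.imwrite('pics/z9u.png',cv2.resize(a,None,fx=3,fy=3,interpolation=2))
b=cv2.imread('pics/side9.png')[85:180,270:390];cv2.imwrite('pics/z9s.png',cv2.resize(b,None,fx=5,fy=5,interpolation=2))
E
```

```text
(no output)
```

View pics/z9u.png

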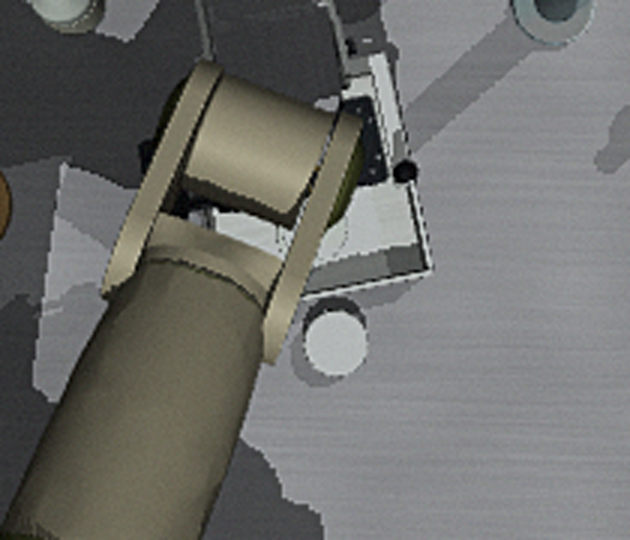

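View pics/z9s.png

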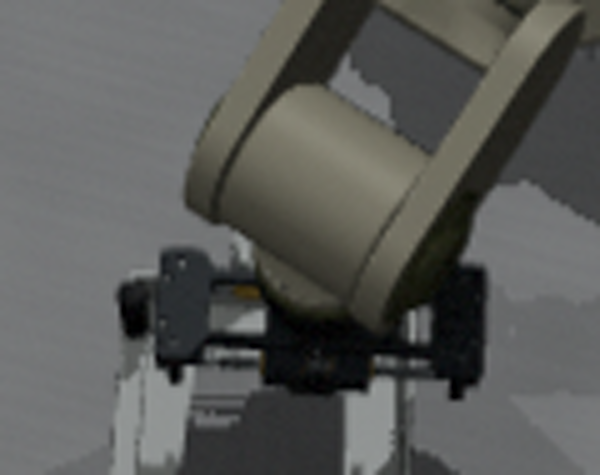

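One cap overshot and lies on the table in front of the tray, at zoomed (335,340), i.e. pixel (342,303). I'll release the canister, look again, then pick that cap up.

jog_arm(
  deltas=[0,0,-20,0,0,0,0,0,0,-55,0,0,0,0,0,0,-95,0,0,0,0,-5,0,-130,0,0,0,0,-15,20,-150,0,0,0,30,-20,50,-150,0,0,0,60,-20,85,-150,0,0,0,88,-20,120,-150,0,0,0,88,-20,150,-150,0,0,0,88,-20,180,-150,0,0,0,88],
)

```text
t: 16.95
position: [0.4902, -0.223, 0.3251]
tcp_rot: [0.994, 0.113, 0.003, 0.002]
wrist_force: [0.3, -0.2, 0.2]
grip_width: 0.0463
```

```bash
python3 - <<'E'
from d import *
o,r=st()
d=cap('side','side10.png');c=cap('top','top10.png')
b=d['img'][45:245,190:440];a=c['img'][150:370,230:480]
cv2.imwrite('pics/z10.png',cv2.resize(b,None,fx=3,fy=3,interpolation=2))
cv2.imwrite('pics/z10t.png',cv2.resize(a,None,fx=2.7,fy=2.7,interpolation=2))
E
```

```text
t 16.95 pos [ 0.4902 -0.223   0.3251] U [-0.2553 -0.1549  0.3251] tooly -76.98 zdir [ 0.006 -0.003 -1.   ] F [ 0.3 -0.2  0.2] w 0.0463 q [-0.65  0.3   1.33  0.    1.51  0.7 ]
```

View pics/z10.png

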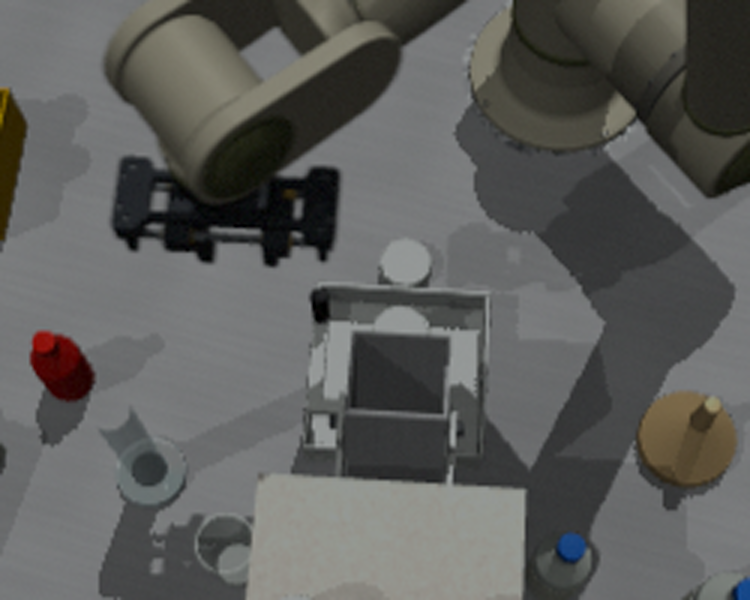

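View pics/z10t.png

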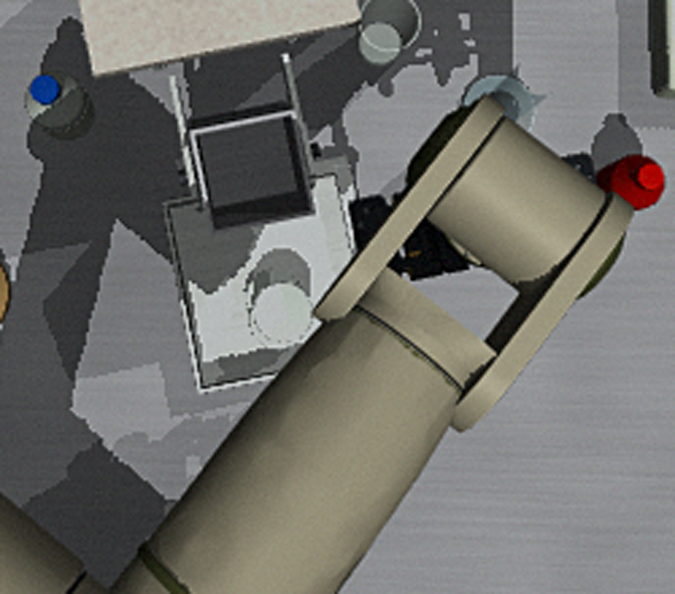

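```bash
python3 - <<'E'
from d import *
cs=dict(np.load('side10.npz'));ct=dict(np.load('top10.npz'));c9=dict(np.load('top9.npz'))
a=(341.7,303.5);b=(190+405.5/3,45+261/3)
X,e=tri(c9,a,cs,b);print('out',X,e,U(X))
for z in(.022,.044,.066):print(z,U(onz(c9,*a,z)),U(onz(cs,*b,z)))
a=(334.4,265.6);b=(190+403/3,45+331/3)
X,e=tri(ct,a,cs,b);print('in',X,e,U(X))
for z in(.027,.049,.071,.093):print(z,U(onz(ct,*a,z)),U(onz(cs,*b,z)))
im=ct['img'];print(im.shape)
cv2.imwrite('pics/z11.png',cv2.resize(im[215:300,290:375],None,fx=7,fy=7,interpolation=2))
im=cs['img'];cv2.imwrite('pics/z11s.png',cv2.resize(im[115:200,285:360],None,fx=7,fy=7,interpolation=2))
E
```

```text
out [ 0.31569229 -0.10772287  0.02133731] 0.0015136058367234086 [-0.39952433 -0.00351423  0.02133731]
0.022 [-0.39948469 -0.00426047  0.022     ] [-0.39918797 -0.00274905  0.022     ]
0.044 [-0.39793285 -0.00390773  0.044     ] [-0.38843209 -0.00247195  0.044     ]
0.066 [-0.39638101 -0.00355499  0.066     ] [-0.37767621 -0.00219485  0.066     ]
in [ 0.41896285 -0.08294709  0.06166715] 0.004807229961592143 [-0.29332844 -0.00247452  0.06166715]
0.027 [-0.29316155 -0.00546619  0.027     ] [-0.30783706 -0.00044755  0.027     ]
0.049 [-0.29328916 -0.00509307  0.049     ] [-2.98597141e-01 -2.08626928e-04  4.90000000e-02]
0.071 [-0.29341677 -0.00471995  0.071     ] [-2.89357224e-01  3.03002329e-05  7.10000000e-02]
0.093 [-0.29354438 -0.00434683  0.093     ] [-2.80117306e-01  2.69227394e-04  9.30000000e-02]
(400, 640, 3)
```

View pics/z11.png

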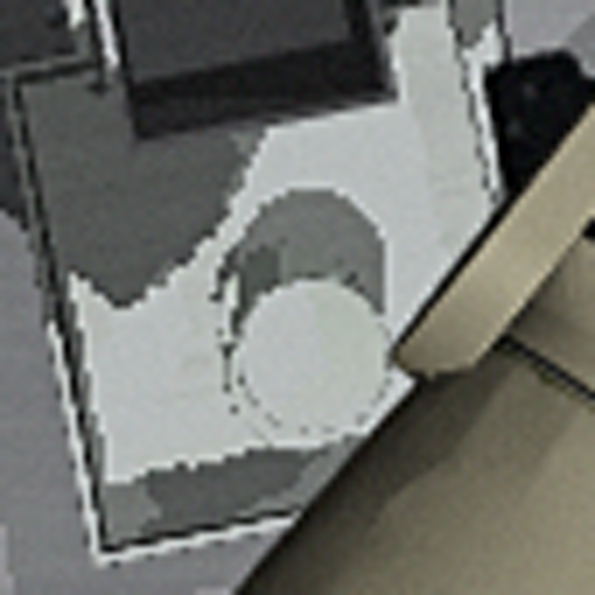

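View pics/z11s.png

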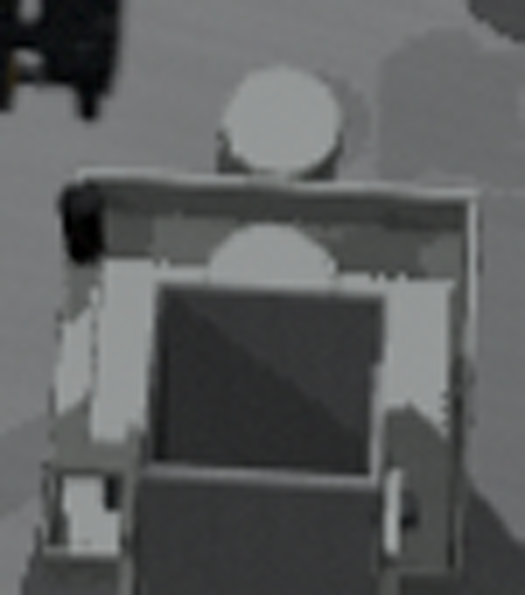

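The canister is upright and empty. Three caps seem stacked in the tray (top at about 66 mm), and the fourth lies flat on the table at unit (-0.400,-0.004), top at 21 mm. I'll push the carriage home by the post first, then fetch the cap.

jog_arm(
  deltas=[-5,-20,0,0,0,0,88,-12,-45,0,0,0,0,88,-12,-68,0,0,0,0,88,-12,-68,0,0,0,0,88,-12,-68,30,0,0,0,88,-12,-68,65,0,0,0,88,-12,-68,100,0,0,0,88,-12,-68,125,0,0,0,88,-12,-68,133,0,0,0,88,-12,-68,133,0,0,0,20],
)

```text
t: 18.05
position: [0.4641, -0.1612, 0.1906]
tcp_rot: [0.994, 0.112, 0.002, 0.001]
wrist_force: [-0.4, -0.9, -0.4]
grip_width: 0.0823
```

jog_arm(
  deltas=[0,0,0,0,0,0,0,0,0,0,0,0,0,0,0,0,0,0,0,0,0,0,0,0,0,0,0,0,0,0,0,0,0,0,0,0,0,0,0,0,0,0,0,0,0,0,0,0,0,0,0,0,0,0,0,0,0,0,0,0,0,0,0,0,0,0,0,0,0,0],
)

```text
t: 19.05
position: [0.4636, -0.1591, 0.1904]
tcp_rot: [0.994, 0.112, 0.001, -0.001]
wrist_force: [-2.3, 12.6, 5.1]
grip_width: 0.017
```

```bash
python3 - <<'E'
from d import *
o,r=st()
d=cap('side','side12.png')
b=d['img'][45:245,190:440]
cv2.imwrite('pics/z12.png',cv2.resize(b,None,fx=3,fy=3,interpolation=2))
g=W(-.1166,-.0863,.1915);print(rel(g,r,o))
E
```

```text
t 19.05 pos [ 0.4636 -0.1591  0.1904] U [-0.2669 -0.0867  0.1904] tooly -77.12 zdir [ 0.003  0.003 -1.   ] F [-2.3 12.6  5.1] w 0.017 q [-0.57  0.3   1.69  0.    1.15  0.77]
[150.3  -0.6  -0.6]
```

View pics/z12.png

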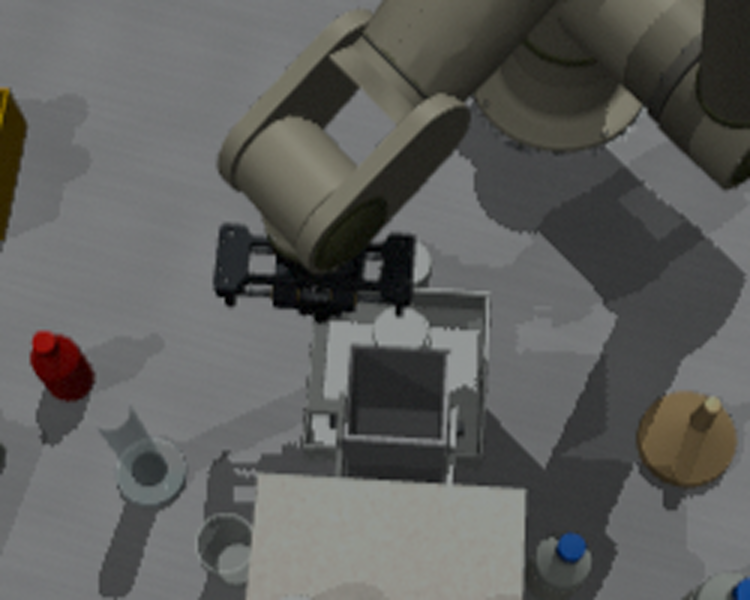

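Canister fully settled upright now (rim rows 161–191, same as before tipping). Pushing home.

jog_arm(
  deltas=[6,-1,0,0,0,0,0,22,-1,0,0,0,0,0,40,-1,0,0,0,0,0,58,-1,0,0,0,0,0,76,-1,0,0,0,0,0,94,-1,0,0,0,0,0,112,-1,0,0,0,0,0,130,-1,0,0,0,0,0,145,-1,0,0,0,0,0,151,-1,0,0,0,0,0],
)

```text
t: 20.1
position: [0.6084, -0.1256, 0.1905]
tcp_rot: [0.994, 0.112, -0.004, -0.001]
wrist_force: [-42.6, -10.7, 15.6]
grip_width: 0.0169
```

jog_arm(
  deltas=[1,0,0,0,0,0,0,1,0,0,0,0,0,0,0,0,0,0,0,0,60,0,0,0,0,0,0,60,0,0,0,0,0,0,60,0,0,0,0,0,0,60,0,0,0,0,0,0,60,-2,0,-25,0,0,0,60,-4,0,-60,0,0,0,60,-6,0,-95,0,0,0,88],
)

```text
t: 21.1
position: [0.603, -0.1269, 0.2865]
tcp_rot: [0.994, 0.112, -0.004, -0.001]
wrist_force: [0.4, 0.0, -0.4]
grip_width: 0.0659
```

```bash
python3 - <<'E'
from d import *
o,r=st()
d=cap('side','side13.png');c=cap('top','top13.png')
b=d['img'][45:245,190:440]
cv2.imwrite('pics/z13.png',cv2.resize(b,None,fx=3,fy=3,interpolation=2))
cv2.imwrite('pics/z13t.png',cv2.resize(c['img'][130:330,230:480],None,fx=3,fy=3,interpolation=2))
g=W(-.3995,-.0035,.15);print(rel(g,r,o))
E
```

```text
t 21.1 pos [ 0.603  -0.1269  0.2865] U [-0.1238 -0.0865  0.2865] tooly -77.1 zdir [-0.008  0.001 -1.   ] F [ 0.4  0.  -0.4] w 0.0659 q [-0.4   0.51  1.13 -0.    1.51  0.95]
[-274.7  -82.4  138.9]
```

View pics/z13.png

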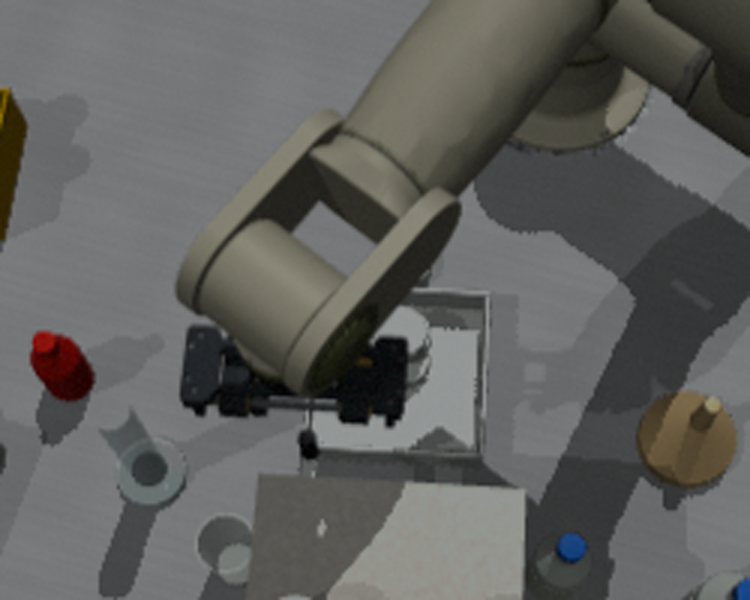

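View pics/z13t.png

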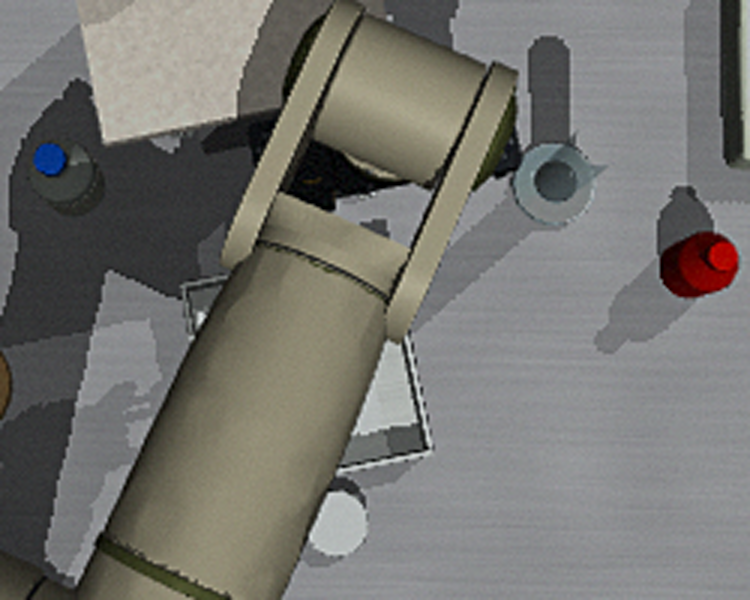

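Home stop reached (44 N reaction) and the post was released. Next the loose cap.

jog_arm(
  deltas=[-15,-5,0,0,0,0,88,-50,-15,0,0,0,0,88,-90,-27,10,0,0,0,88,-130,-39,30,0,0,0,88,-170,-51,60,0,0,0,88,-210,-63,90,0,0,0,88,-245,-73,115,0,0,0,88,-268,-80,135,0,0,0,88,-275,-82,139,0,0,0,88,-275,-82,139,0,0,0,88],
)

```text
t: 22.2
position: [0.318, -0.1094, 0.1516]
tcp_rot: [0.994, 0.112, 0.0, 0.001]
wrist_force: [0.8, -0.5, 0.2]
grip_width: 0.0879
```

```bash
python3 - <<'E'
from d import *
o,r=st()
d=cap('side','side14.png');c=cap('top','top14.png')
cv2.imwrite('pics/z14.png',cv2.resize(d['img'][45:245,240:390],None,fx=3,fy=3,interpolation=2))
g=W(-.3995,-.0035,.019);print(rel(g,r,o))
E
```

```text
t 22.2 pos [ 0.318  -0.1094  0.1516] U [-0.3976 -0.0057  0.1516] tooly -77.16 zdir [ 0.001 -0.003 -1.   ] F [ 0.8 -0.5  0.2] w 0.0879 q [-0.68  0.02  2.15 -0.    0.97  0.66]
[ -1.9  -2.5 132.6]
```

View pics/z14.png

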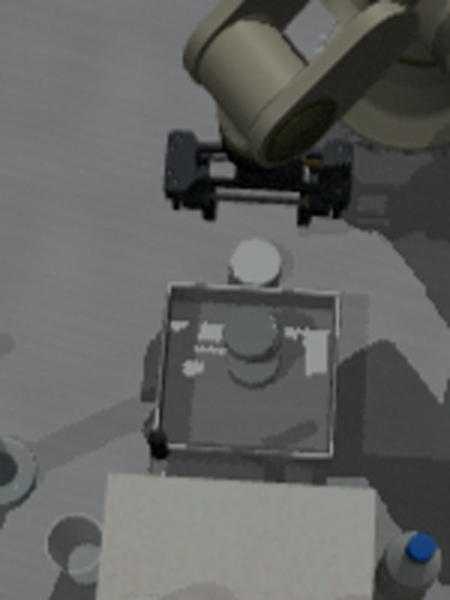

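The cap is between the fingers' projection at (255,262). Descending and closing on it.

jog_arm(
  deltas=[-2,-2,30,0,0,0,88,-2,-2,65,0,0,0,88,-2,-2,100,0,0,0,88,-2,-2,125,0,0,0,88,-2,-2,132,0,0,0,88,-2,-2,132,0,0,0,40,-2,-2,132,0,0,0,40,-2,-2,132,0,0,0,40,-2,-2,132,0,0,0,40,-2,-2,132,0,0,0,40],
)

```text
t: 23.3
position: [0.3179, -0.1093, 0.0211]
tcp_rot: [0.994, 0.112, 0.002, 0.003]
wrist_force: [0.6, 1.2, 7.9]
grip_width: 0.0588
```

jog_arm(
  deltas=[0,0,0,0,0,0,30,0,0,0,0,0,0,30,0,0,0,0,0,0,30,0,0,-20,0,0,0,30,0,0,-55,0,0,0,30,0,0,-95,0,0,0,30,0,0,-130,0,0,0,30,0,0,-150,0,0,0,30,0,0,-150,0,0,0,30,0,0,-150,0,0,0,30],
)

```text
t: 24.3
position: [0.3169, -0.1083, 0.1705]
tcp_rot: [0.994, 0.112, 0.002, 0.003]
wrist_force: [-0.9, 0.7, -0.7]
grip_width: 0.0593
```

```bash
python3 - <<'E'
from d import *
o,r=st()
d=cap('side','side15.png');c=cap('top','top15.png')
cv2.imwrite('pics/z15.png',cv2.resize(d['img'][45:245,240:390],None,fx=3,fy=3,interpolation=2))
cv2.imwrite('pics/z15z.png',cv2.resize(d['img'][135:205,285:360],None,fx=7,fy=7,interpolation=2))
g=W(-.205,-.003,o['position'][2]);print(rel(g,r,o))
E
```

```text
t 24.3 pos [ 0.3169 -0.1083  0.1705] U [-0.3984 -0.0044  0.1705] tooly -77.11 zdir [ 0.004 -0.005 -1.   ] F [-0.9  0.7 -0.7] w 0.0593 q [-0.68 -0.02  2.13 -0.    1.03  0.66]
[193.4  -1.5   0.5]
```

View pics/z15.png

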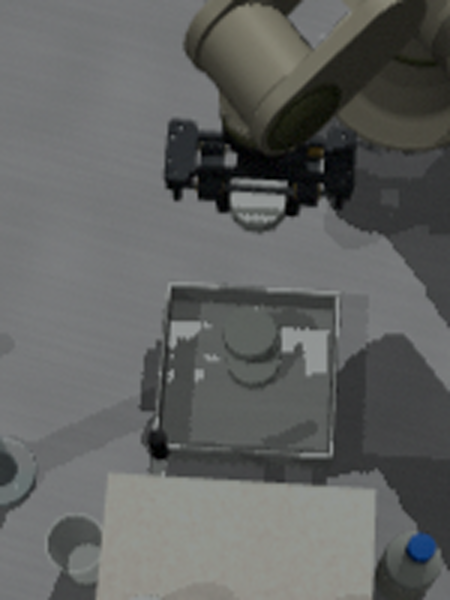

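View pics/z15z.png

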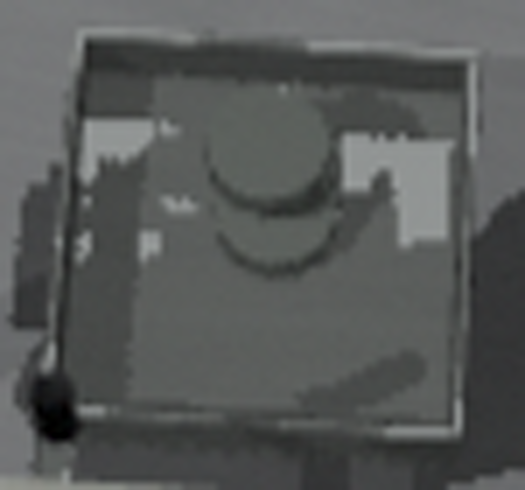

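```bash
python3 - <<'E'
from d import *
s=dict(np.load('side12.npz'))['img'][145:210,290:360];t=dict(np.load('top10.npz'))['img'][175:245,285:355];u=dict(np.load('side6.npz'))['img'][145:210,290:360]
f=lambda i:cv2.resize(cv2.convertScaleAbs(i,alpha=2.0,beta=-40),(350,330),interpolation=2)
cv2.imwrite('pics/z16.png',np.hstack([f(s),f(t)]))
c=cap('top','top16.png');cv2.imwrite('pics/z16t.png',cv2.resize(c['img'][190:340,290:400],None,fx=4.5,fy=4,interpolation=2))
E
```

```text
(no output)
```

View pics/z16.png

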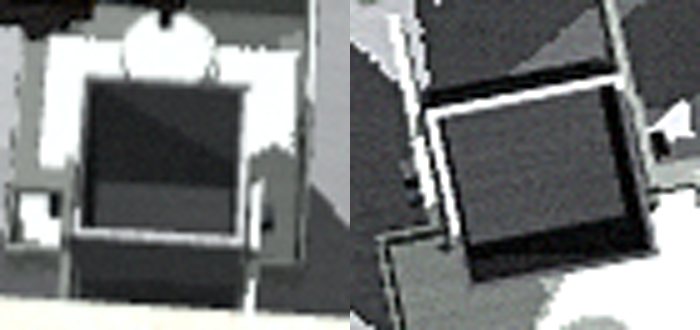

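View pics/z16t.png

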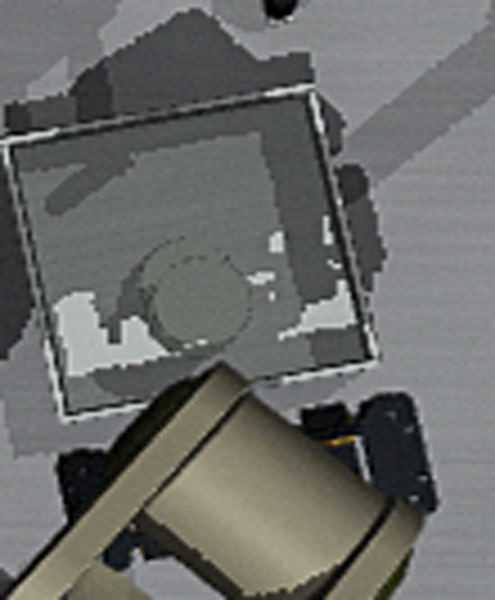

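```bash
python3 - <<'E'
from d import *
cs=dict(np.load('side15.npz'));ct=dict(np.load('top16.npz'))
X,e=tri(ct,(334.4,265.5),cs,(323.1,155.6));print(X,e,U(X))
# local height bias: tray rim corners near (z=.05 true)
for a,b in [((290+65/4.5,190+416/4),(285+473/7,135+55/7)),((290+376/4.5,190+357/4),(285+82/7,135+36/7)),((290+5/4.5,190+146/4),(285+460/7,135+433/7))]:
    X,e=tri(ct,a,cs,b);print('corner',U(X),e)
f=lambda i:cv2.convertScaleAbs(i,alpha=2.5,beta=-120)
cv2.imwrite('pics/z17.png',np.hstack([cv2.resize(f(cs['img'][145:185,303:343]),(390,390),interpolation=0),cv2.resize(f(ct['img'][240:285,312:357]),(390,390),interpolation=0)]))
E
```

```text
[ 0.41967747 -0.08494998  0.05922835] 0.0007761583912342835 [-0.29308011 -0.00458654  0.05922835]
corner [-0.35262705  0.09270912  0.04497106] 0.0030296866271967583
corner [-0.35109887 -0.10108662  0.04502427] 0.004321479042243638
corner [-0.1614978   0.09432905  0.03276728] 0.003778062604408775
```

View pics/z17.png

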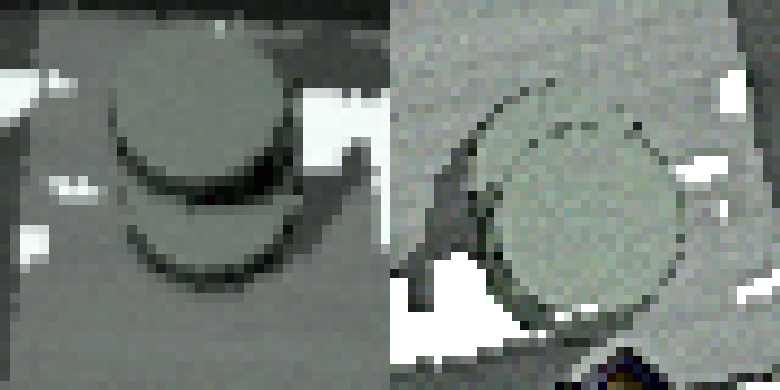

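Held cap confirmed (grip 59 mm). The canister floor is visible and bare. The stack's top triangulates to 59 mm against a local bias of about -5 to -17 mm, which fits three caps. I'll put the held cap down beside the stack.

jog_arm(
  deltas=[8,0,0,0,0,0,30,35,0,0,0,0,0,30,70,0,0,0,0,0,30,105,0,0,0,0,0,30,140,0,0,0,0,0,30,170,-1,0,0,0,0,30,192,-1,0,0,0,0,30,200,-1,0,0,0,0,30,200,-1,0,0,0,0,30,200,-1,0,0,0,0,30],
)

```text
t: 25.45
position: [0.5108, -0.0626, 0.1697]
tcp_rot: [0.994, 0.112, 0.0, 0.002]
wrist_force: [0.1, 0.1, -0.4]
grip_width: 0.0598
```

```bash
python3 - <<'E'
from d import *
o,r=st()
d=cap('side','side18.png')
cv2.imwrite('pics/z18.png',cv2.resize(d['img'][45:245,240:390],None,fx=3,fy=3,interpolation=2))
g=W(-.198,-.003,.0275);print(rel(g,r,o))
E
```

```text
t 25.45 pos [ 0.5108 -0.0626  0.1697] U [-0.1993 -0.0032  0.1697] tooly -77.12 zdir [ 0.001 -0.003 -1.   ] F [ 0.1  0.1 -0.4] w 0.0598 q [-0.35  0.37  1.65 -0.    1.12  1.  ]
[  1.3  -0.7 142.2]
```

View pics/z18.png

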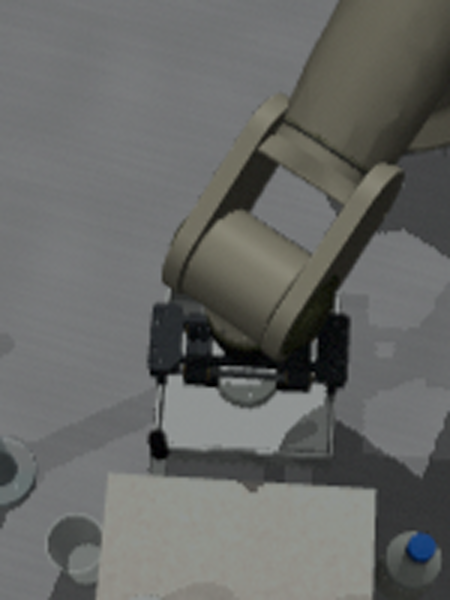

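jog_arm(
  deltas=[1,0,20,0,0,0,30,1,0,45,0,0,0,30,1,0,70,0,0,0,30,1,0,92,0,0,0,30,1,0,110,0,0,0,30,1,0,124,0,0,0,30,1,0,134,0,0,0,30,1,0,141,0,0,0,30,1,0,142,0,0,0,30,1,0,142,0,0,0,30],
)

```text
t: 26.5
position: [0.512, -0.0631, 0.0284]
tcp_rot: [0.994, 0.112, 0.001, 0.002]
wrist_force: [0.4, 0.3, -0.5]
grip_width: 0.0592
```

jog_arm(
  deltas=[0,0,0,0,0,0,74,0,0,0,0,0,0,74,0,0,0,0,0,0,74,0,0,0,0,0,0,74,0,0,-20,0,0,0,74,0,0,-55,0,0,0,74,0,0,-95,0,0,0,74,0,0,-140,0,0,0,74,-10,0,-185,0,0,0,74,-35,15,-220,0,0,0,74],
)

```text
t: 27.5
position: [0.481, -0.0839, 0.2511]
tcp_rot: [0.994, 0.113, 0.002, 0.002]
wrist_force: [0.0, -0.0, -1.0]
grip_width: 0.0738
```

jog_arm(
  deltas=[-20,30,0,0,0,0,74,-40,70,0,0,0,0,74,-60,110,0,0,0,0,74,-80,150,0,0,0,0,74,-90,190,0,0,0,0,74,-100,230,0,0,0,0,74,-105,260,0,0,0,0,74,-110,280,0,0,0,0,74,-110,290,0,0,0,0,74,-110,290,0,0,0,0,74],
)

```text
t: 28.5
position: [0.4391, -0.3917, 0.2519]
tcp_rot: [0.994, 0.113, 0.002, 0.002]
wrist_force: [-0.5, -0.6, 0.8]
grip_width: 0.0741
```

```bash
python3 - <<'E'
from d import *
o,r=st()
d=cap('side','side19.png');c=cap('top','top19.png')
f=lambda i:cv2.resize(cv2.convertScaleAbs(i,alpha=1.4,beta=0),None,fx=3.6,fy=3.6,interpolation=2)
cv2.imwrite('pics/z19.png',f(d['img'][85:245,230:390]))
cv2.imwrite('pics/z19t.png',f(c['img'][150:310,250:410]))
E
```

```text
t 28.5 pos [ 0.4391 -0.3917  0.2519] U [-0.3428 -0.3079  0.2519] tooly -77.05 zdir [ 0.004 -0.004 -1.   ] F [-0.5 -0.6  0.8] w 0.0741 q [-0.93  0.45  1.3   0.    1.38  0.42]
```

View pics/z19.png

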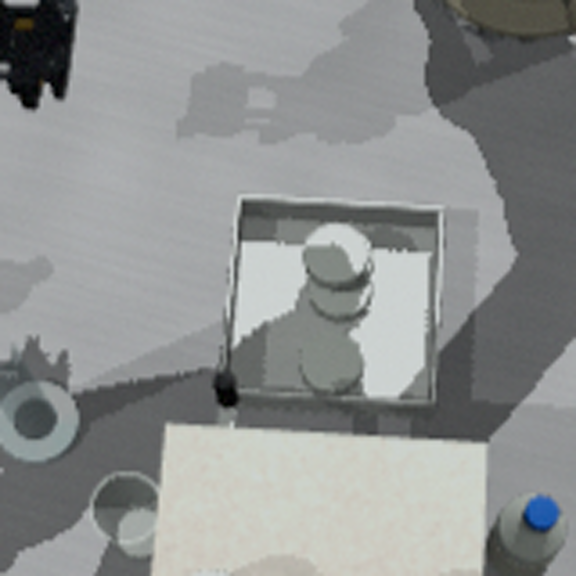

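View pics/z19t.png

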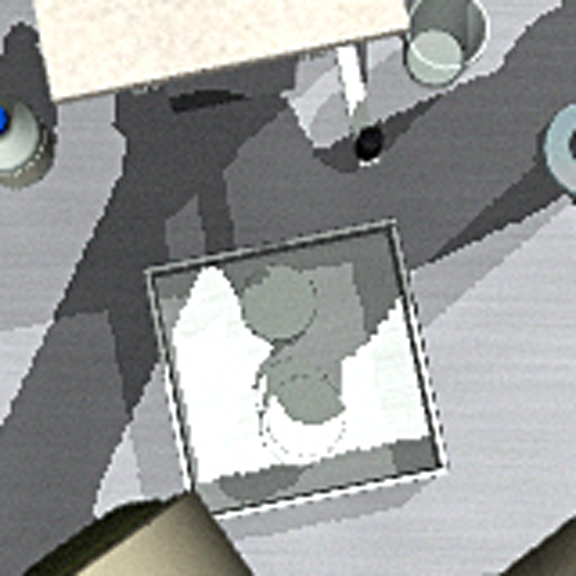

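View pics/top19.png

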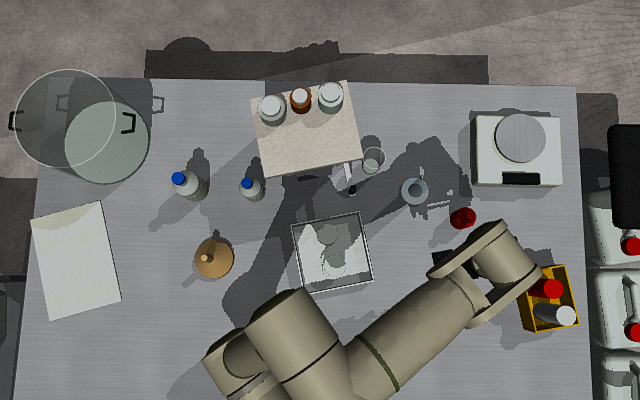

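View pics/side19.png

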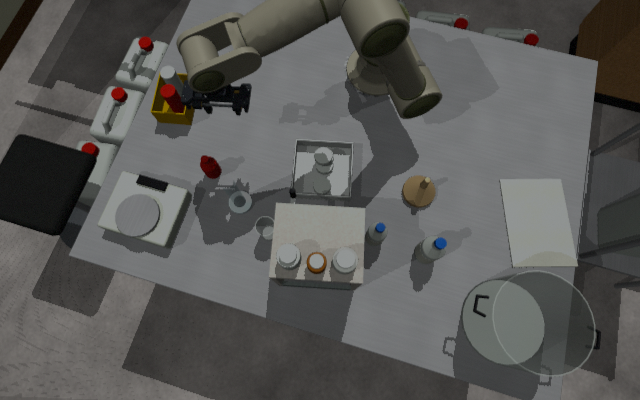

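```bash
python3 - <<'E'
from d import *
d=dict(np.load('side19.npz'))['img'][138:200,292:354];c=dict(np.load('top19.npz'))['img'][220:290,305:375]
g=lambda i:cv2.resize(cv2.createCLAHE(4,(2,2)).apply(cv2.cvtColor(i,cv2.COLOR_BGR2GRAY)),None,fx=9,fy=9,interpolation=2)
cv2.imwrite('pics/z20.png',g(d));cv2.imwrite('pics/z20t.png',g(c)[:600])
E
```

```text
(no output)
```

View pics/z20.png

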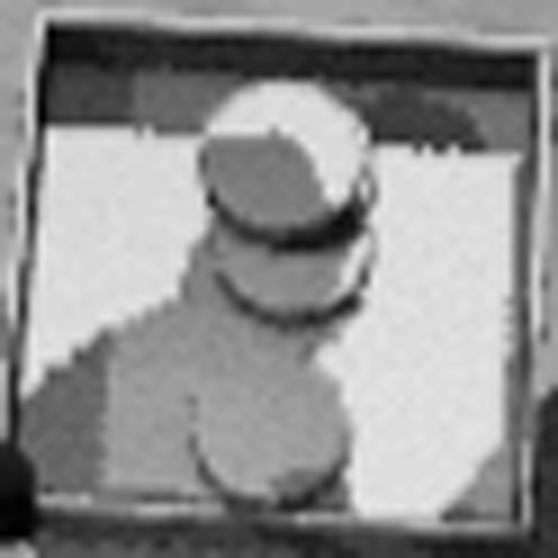

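View pics/z20t.png

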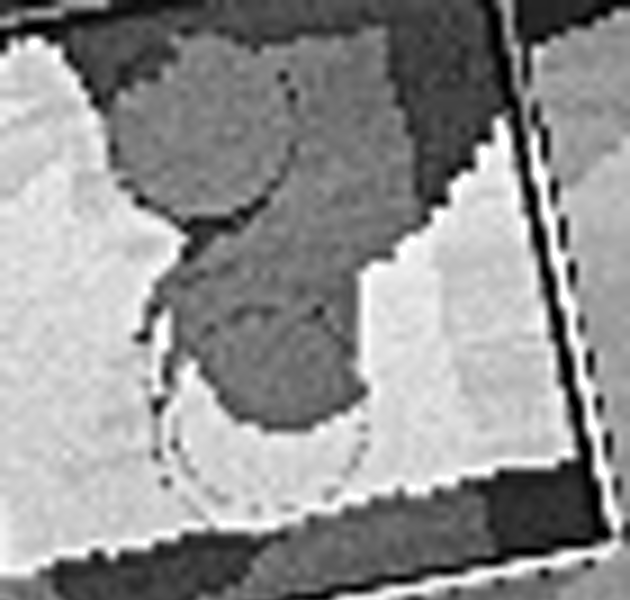

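```bash
python3 - <<'E'
from d import *
cs=dict(np.load('side19.npz'));ct=dict(np.load('top19.npz'))
print('placed',[v.round(4) if hasattr(v,'round') else v for v in tri(ct,(327.4,233.9),cs,(322.2,184.8))],'expect .027')
X,e=tri(ct,(335,265.6),cs,(323.9,155.4));print('upper',X.round(4),e,U(X))
for z in(.027,.049):
    Y=onz(cs,324.6,163.6,z);print('lower hyp',z,U(Y).round(3),'top zoom px',((proj(ct,Y)-[305,220])*9).round(),'r',60/2*9*.49/1.38)
print('depth',(cam(ct)[3]@X+cam(ct)[4])[2])
# side tray inner: check tray floor corner heights via rim corners
for a,b in [((305+612/9,220+540/9),(292+42/9,138+15/9)),]:
    X,e=tri(ct,a,cs,b);print('rim near-right corner',U(X).round(4),e)
E
```

```text
placed [array([ 0.5083, -0.0628,  0.0216]), np.float64(0.0027)] expect .027
upper [ 0.419  -0.0845  0.0601] 0.004980394436068257 [-0.29364375 -0.00402354  0.06013292]
lower hyp 0.027 [-0.277  0.002  0.027] top zoom px [230. 365.] r 95.86956521739133
lower hyp 0.049 [-0.269  0.002  0.049] top zoom px [224. 336.] r 95.86956521739133
depth 1.3416422730036384
rim near-right corner [-0.3528 -0.1003  0.0451] 0.002091455585753527
```

```bash
python3 - <<'E'
from d import *
o,r=st()
a=cv2.imread('pics/top0.png').astype(int);b=dict(np.load('top19.npz'))['img']
# bystander shift check by colour centroids
for n,lo,hi in[('red',(0,0,110),(60,60,255)),('blue',(120,30,0),(255,120,60))]:
    for im in(a.astype(np.uint8),b):
        m=cv2.inRange(im[60:300,150:480],lo,hi);k,_,s,c=cv2.connectedComponentsWithStats(m);print(n,[(c[i]+[150,60]).round(1) for i in range(1,k) if s[i,4]>15])
print(arm.hand_in())
E
```

```text
t 28.6 pos [ 0.4393 -0.3903  0.2522] U [-0.3423 -0.3066  0.2522] tooly -76.96 zdir [ 0.004 -0.004 -1.   ] F [ 0.9 -0.3  0.3] w 0.0738 q [-0.93  0.45  1.3   0.    1.38  0.42]
red [array([306.2, 101.3]), array([294.4, 104.1]), array([469.8, 215.7])]
red [array([301.7, 102.5]), array([470.3, 223.2])]
blue [array([177.2, 177.6]), array([245.9, 182.5])]
blue [array([177.2, 177.5]), array([245.9, 182.5])]
the job is handed in; nothing more can be done
None
```

I carried out the whole task and handed it in at 28.6 s of the 72 s allowed. No verdict was reported.

**What I did:** I slid the tray under the pour spot by its near wall and drew the carriage 150 mm out to its stop. I tipped the canister until the caps fell out and let it swing upright. I then pushed the carriage home until its stop pushed back with about 44 N.

**What went wrong:** one cap landed on the table just in front of the tray. I picked it up and set it in the tray beside the others.

**Last checks:**
- **Carriage and canister:** the post is back at its starting pixel, within about 0.5 px. The canister stood upright with a bare floor before I pushed it home.
- **Tray:** it stands in the pour area. I only judged it flat by eye; I did not measure its tilt.
- **Caps:** the replaced cap lies flat in the tray. Next to it is a stack whose top I measured at 60 mm, with nearby points reading about 5 mm low. That fits three stacked caps (71 mm) better than two (49 mm), but I never saw the third one clearly.
- **Other things:** the blue caps of both blue-capped bottles had not moved. The colour-mask centre of the red bottle shifted about 7 px, but in the picture the bottle stands in the same place, so I put that down to the arm's shadow or the arm partly covering it. I checked the others only by eye, and they look unmoved.
- **Robot:** it ended clear of everything, with a wrist force of about 1 N or less.

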